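Pull the curing box's hatch down with the hook rod

ROBOT

A 7-joint arm with a two-finger parallel gripper is mounted at the origin on a cart in front of the work surface, level with it; the furniture and walls round the work are solid. World frame = base frame: x ahead of the robot, y to its left, z up, the work surface at z = 0. Lengths are in m, angles in rad, forces in N, time in s.
With the tool pointing down it reaches from about 0.35 to 0.9 m from the base axis. Payload 8.1 kg.
Tool frame: the origin (TCP) lies at the centre of the arm's flange, where the gripper is bolted on; the fingertips stand 173 mm ahead of it and the grasp point (between the pads) lies 155 mm ahead of it; y points along the fingers, z is the direction in which the jaws open and shut, and the axes are right-handed (so a half turn about y gives the same grasp; the last joint's range is limited). The gripper opens to 85 mm and grips with 20 to 120 N. Pads are 22 mm wide; open, the fingers measure 114 mm over their backs; the gripper's body (76 mm by 85 mm) begins 54 mm behind the grasp point. The pads swing forward as they close: fully open they stand 13 mm farther back than shut.
Start: joints at [1.132, 0.434, 0.025, 1.573, -0.012, 1.134, -0.075], TCP at [0.206, -0.59, 0.405] pointing down, gripper open.
Joint ranges: [-2.62, 2.62], [-0.44, 2.09], [-1.27, 1.32], [0.08, 2.57], [-1.32, 4.46], [0.12, 2], [-2.74, 2.74]. Speed limits (rad/s): [2.22, 2.22, 3.01, 3.01, 3.14, 3.14, 3.14].

INTERFACE

Orientations are given as a rotation vector (axis times angle).
In Python, from bench import observe, camera, sign_off gives the robot as it stands.
- The arm moves only by the tool jog_arm, never from a script. Its argument "series" is one flat list of numbers, 4 for each row, row after row: the shift along the tool's x, y, z in cm, then the turn about the tool's y in rad. In form: [tx, ty, tz, twist, tx, ty, tz, twist, ...]. A call has 1 to 8 rows; each row is the pose to reach, as a shift and turn from the pose commanded when the call began, along the tool's axes at that moment; what a row does not reach only later rows make up. A row lasts 1/10 s, in which the tool goes at most 50 mm and 8.59 degrees, less where a joint would pass 70% of its speed; a pose out of reach is approached as far as the arm can. A call with a gripper value outside its range is refused whole. "fingers" is the opening, from 0 (shut) to 1 (fully open), set as the call begins (left out, the last holds). The fingers move at their own pace and stop on an object; "newtons" is the grip in N (left out, the last holds). Time passes only in rows, so rows that repeat a pose let the fingers close. It gives the time, the measured TCP pose, the force and the opening at its end, in the units of the state.
- observe(): the state, without advancing time (a new reading comes with each control period).
- camera(name): name is "side" or "top"; returns a dict with "frame" (480x640x3 uint8, blue, green, red), "z_map" (480x640 float32, m along the optical axis (not along the pixel's ray), 0 where there is no reading), "fovy" (degrees; the focal length in pixels is half the picture's height over the tangent of half this angle, whatever the lens; pixels are square), "cx", "cy" (the principal point, pixels), "cam_to_world" (4x4, takes a point from camera to world coordinates). Camera axes: x right, y up, looking along -z (the intrinsics and any distortion apply to the point x, -y, -z); pixel columns grow to the right and rows downward; lengths in m; the calibration is good to about 2 mm. A picture is of the moment at which its call begins.
- sign_off(): hands the job in, once; it reports no verdict.
The state is a dict: "clock": time; "joint_positions": joint angles; "qvel": joint speeds; "joint_efforts": joint torques, N m; "ee_pos": TCP position; "tool_rot": TCP orientation; "force": force on the tool from outside, world axes, zero at the start; "torque": the same for the moment, N m; "opening": finger opening in m.
Only numpy, scipy, OpenCV 4.12 (cv2) and the standard library are available. Lean on these libraries where they do the work, as an engineer would, in place of code of your own. Each camera call takes 0.05 s, during which the arm holds its last target.

TASK

Take the hook rod off its wooden rest, put its hook down through the ring at the top of the curing box's hatch, and draw the stiff hatch down towards you until you feel it come firmly up against its hidden stop, without wrenching the ring (keep the pull under about 20 N). Then unhook the rod and lay it back in its rest; leave the hatch down, do not touch the hatch or ring with the hand, and leave the cup, the bottle and the loose lid where they stand.

Things in the scene. Friction and masses are not known exactly. Their poses are not given: they have to be found in the camera images.
- rod_grip (a point): Hook rod, 0.18 kg: wooden handle 160 long, 22 wide, 24 high; behind it a dark steel butt to x -98 mm; ahead a steel bar 8 mm thick to x 170 mm, where it turns straight down as a round prong ending 34 mm below the axis. Point on the axis at mid-handle, near the balance point; x towards the hook, z up (prong to -z). Lies over the rest's origin, axis 100 mm over the table; lift straight out.
- hook_tip (a point): Lower end of the rod's prong: 170 mm ahead (x) of and 34 mm below (z) rod_grip; axes as rod_grip.
- rest: Wooden rest fixed on the table: base 150 x 70 x 8 mm, two forks 12 mm thick at x +62 and -62 mm, slot 27 mm wide in y with mouth flared to 50 mm, forks 130 mm high. Slot floor 88 mm over the table: the rod's axis lies at 100 mm. Between the forks 112 mm are free for fingers. Origin on the table under its middle, x along the rod towards the hook, z up.
- ring (a point): Centre of the steel ring at the hatch's top edge, on its outer face: inside 27 mm, bar 6 mm; z is its axis. Hatch shut: 34 mm nearer the robot than the hinge and 155 mm above it, outer side tipped up 0.40 rad; it turns with the hatch (level at joint 0.40), on a circle of 159 mm about the hinge. Prong goes in from above; when pulled it bears on the outer bar, the rod's bar above that.
- hatch_hinge (a point): Middle of the hatch's hinge line, 85 mm over the table, at the open front of the curing box. x points into the box, away from the robot, y along the hinge, z up. The box (grey sheet metal, 170 wide, 130 deep, 255 high, fixed) stands behind it.
- hatch (a joint): Hatch (grey sheet 160 wide, 150 high, 5 mm thick) hinged at its lower edge. 0 = shut, upright; grows (rad) as its top swings out and down towards the robot. A stiff friction hinge (0.8 N m, about 5 N at the ring) lets it stay where it is left. A stop in the stay ends its travel, anywhere from 0.5 to 0.9.
- stay: Closed steel housing, 80 x 30 x 66 mm, fixed in the box under its inner floor and behind the sill, out of sight; origin under its front edge. A tail of the hatch runs into it and meets a stop there. The stop is set by hand anywhere between hatch angles 0.5 and 0.9 and is not measured: it is only felt. It is firm: the pull at the ring rises by some 10 N within about 6 mm.
- steel_cup: Plain steel cup, 72 mm wide, 82 high, standing loose on the table. Origin under its middle. Leave alone.
- drop_bottle: Small brown dropper bottle, 30 mm wide, 62 high, standing loose. Origin under its middle. Leave alone.
- tub_lid_up: Loose pink tub lid, 98 mm wide, 16 high, lying on the table. Origin under its middle. Leave alone.

How it is judged:
By the outcome, as a careful person would: the job done as asked, in the order asked, and still so for the second after the job is handed in, with the robot touching nothing.
It also fails if it takes over 64 s, if anything falls off the work surface, if the arm or the gripper's body presses on something with over 40 N, if the wrist force passes 120 N, or if a joint passes its speed limit or range.

## Working session

There is one attempt and no reset: what is moved stays moved. The work goes in short steps, Python scripts to look and compute and a tool call to move; the robot and the scene stay as the last step left them, time stands still between calls to the robot, and variables do not carry over. Pictures are saved under pics/ and viewed, and the job is handed in when it is done.

Besides the shell and the picture viewer there is one more tool, called after "Call:" as name(argument=value, ...), one argument or row to a line, values as JSON. jog_arm: Moves the arm, as the interface text tells. Its arguments: {"type":"object","properties":{"series":{"type":"array"},"fingers":{"type":"number"},"newtons":{"type":"number"}},"required":["series"]}

```bash
ls; mkdir -p pics; cat > h.py <<'E'
import numpy as np,cv2
from bench import observe,camera
from scipy.spatial.transform import Rotation as R
def grab(n):
    c=camera(n); np.savez('last_'+n,**{k:c[k] for k in c}); return c
def load(n): return dict(np.load('last_'+n+'.npz',allow_pickle=True))
def pts(c):
    z=c['z_map'];h,w=z.shape;f=h/2/np.tan(np.radians(float(c['fovy']))/2)
    u,v=np.meshgrid(np.arange(w),np.arange(h))
    P=np.stack([(u-float(c['cx']))/f*z,-(v-float(c['cy']))/f*z,-z,np.ones_like(z)],-1)
    return (P@np.array(c['cam_to_world']).T)[...,:3]
def proj(c,p):
    T=np.linalg.inv(np.array(c['cam_to_world']));p=np.atleast_2d(p);q=np.c_[p,np.ones(len(p))]@T.T
    f=240/np.tan(np.radians(float(c['fovy']))/2)
    return np.c_[float(c['cx'])+f*q[:,0]/-q[:,2],float(c['cy'])-f*q[:,1]/-q[:,2]]
E
python3 - <<'E'
from h import *
s=observe();print(s)
for n in('side','top'):
    c=grab(n);cv2.imwrite(f'pics/{n}0.png',c['frame']);print({k:c[k] for k in c if k not in('frame','z_map')})
E
```

```text
pics
{'clock': 0.0, 'joint_positions': array([ 1.13239499,  0.43520577,  0.02494376,  1.57412518, -0.01158159,
        1.13403047, -0.07512429]), 'qvel': array([ 0.00050922,  0.00017041,  0.00145116, -0.00189494,  0.00167019,
       -0.00115857,  0.0001292 ]), 'joint_efforts': array([ 4.45303122e-04, -6.70478153e+01,  1.02518700e+00, -3.16211987e+01,
        1.56010932e-02,  1.24607503e-02, -1.58320546e-05]), 'ee_pos': array([ 0.20584975, -0.58986072,  0.40392526]), 'tool_rot': array([-0.34606654,  2.04117292, -2.03792674]), 'force': array([0.33940962, 0.07788492, 0.19017537]), 'torque': array([-0.04596987,  0.04692087, -0.00427069]), 'opening': 0.08535181783657965}
{'fovy': 53.571851734147096, 'cx': 323.113510496634, 'cy': 232.2638703699125, 'cam_to_world': array([[ 0.99488793,  0.05691918, -0.08341594,  0.47214412],
       [-0.09983754,  0.67856374, -0.72772503, -0.75548965],
       [ 0.01518152,  0.73233288,  0.68077755,  0.77891318],
       [ 0.        ,  0.        ,  0.        ,  1.        ]])}
{'fovy': 53.52754630051877, 'cx': 317.30289226204485, 'cy': 237.65115709271922, 'cam_to_world': array([[-0.11115426,  0.96791656, -0.22534922,  0.32907738],
       [-0.99379462, -0.1091983 ,  0.02116568, -0.09223192],
       [-0.00412114,  0.2263035 ,  0.97404812,  1.16695439],
       [ 0.        ,  0.        ,  0.        ,  1.        ]])}
```

View pics/side0.png

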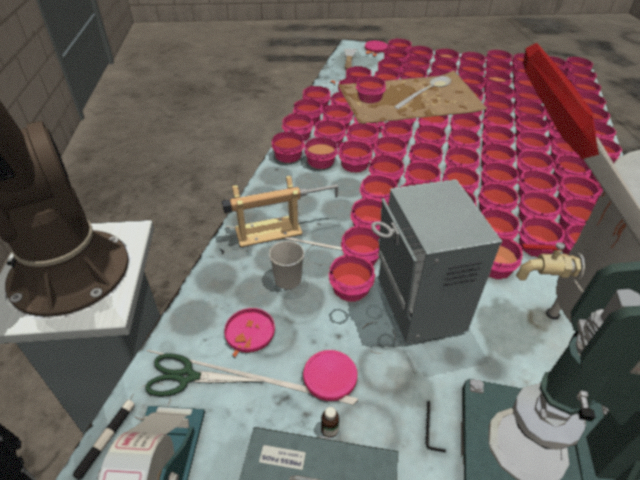

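View pics/top0.png

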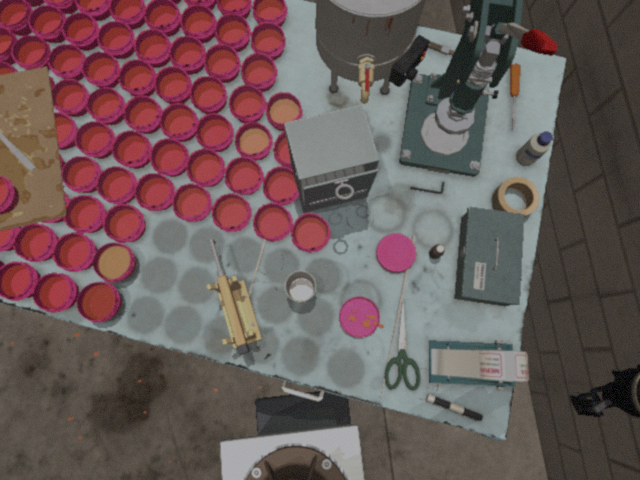

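The side view shows the rest at about (265,215) with the hook at (337,190), and the ring at (383,228). In the top view the rest is at (238,312), the hook at (213,242) and the ring at (345,191). Next I'll measure these.

```bash
python3 - <<'E'
from h import *
t=load('top');s=load('side')
a=cv2.resize(t['frame'][225:365,190:330],(560,560),interpolation=cv2.INTER_CUBIC)
b=cv2.resize(t['frame'][95:235,270:410],(560,560),interpolation=cv2.INTER_CUBIC)
cv2.imwrite('pics/t_rest.png',a);cv2.imwrite('pics/t_box.png',b)
a=cv2.resize(s['frame'][165:265,210:350],(784,560),interpolation=cv2.INTER_CUBIC)
b=cv2.resize(s['frame'][170:350,350:510],(498,560),interpolation=cv2.INTER_CUBIC)
cv2.imwrite('pics/s_rest.png',a);cv2.imwrite('pics/s_box.png',b)
P=pts(t);Q=pts(s)
for n,X,im in(('top',P,t),('side',Q,s)):
    # table plane check
    m=(abs(X[...,2])<.03)&(im['z_map']>0); print(n,'table med z',np.median(X[...,2][m]))
# cross check: lid centres, bottle in both
for v,u in((252,396),(250,437),(288,301),(318,360)): print('top',u,v,P[v,u])
for v,u in((374,330),(412,330),(258,288),(328,250)): print('side',u,v,Q[v,u])
# wood/rod pts near rest
for n,X in(('top',P),('side',Q)):
    m=(X[...,2]>.085)&(X[...,2]<.14)&(X[...,0]>.2)&(X[...,0]<.6)&(X[...,1]>0.0)&(X[...,1]<.3)
    v,u=np.nonzero(m);print(n,len(v),u.min(),u.max(),v.min(),v.max())
    p=X[m];print(p.min(0),p.max(0),p.mean(0))
E
```

```text
top table med z -0.0003871367426285799
side table med z -0.0012013104375804273
top 396 252 [ 0.53712549 -0.30547818  0.01829379]
top 437 250 [ 0.32907738 -0.09223192  1.16695439]
top 301 288 [ 0.47718412 -0.06367941  0.00094619]
top 360 318 [ 0.38888266 -0.19803209  0.00111169]
side 330 374 [ 0.54119047 -0.30805435  0.01132769]
side 330 412 [ 0.52946438 -0.4026378   0.05972307]
side 288 258 [ 0.47922432 -0.03393933  0.03341508]
side 250 328 [ 0.39618985 -0.18718908  0.00055304]
top 1318 207 253 239 354
[0.33584983 0.04566476 0.0851393 ] [0.59930215 0.13782641 0.13390926] [0.44011697 0.0932469  0.11101473]
side 1366 222 335 176 216
[0.34070885 0.04412718 0.08503093] [0.59965244 0.13816282 0.13243616] [0.44231614 0.08791049 0.10584347]
```

View pics/t_rest.png

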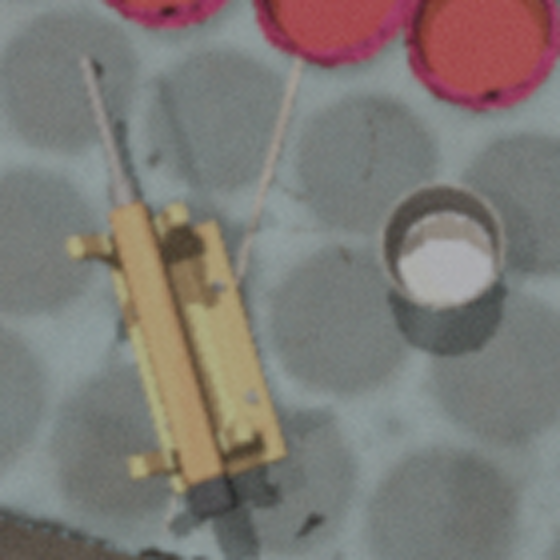

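View pics/t_box.png

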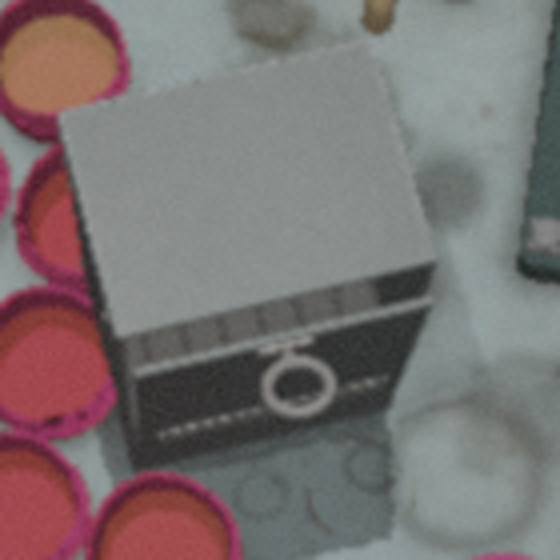

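View pics/s_rest.png

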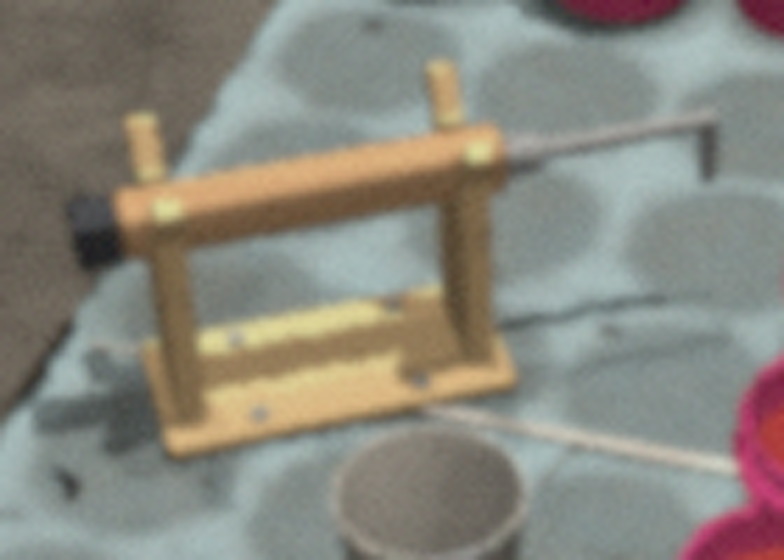

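View pics/s_box.png

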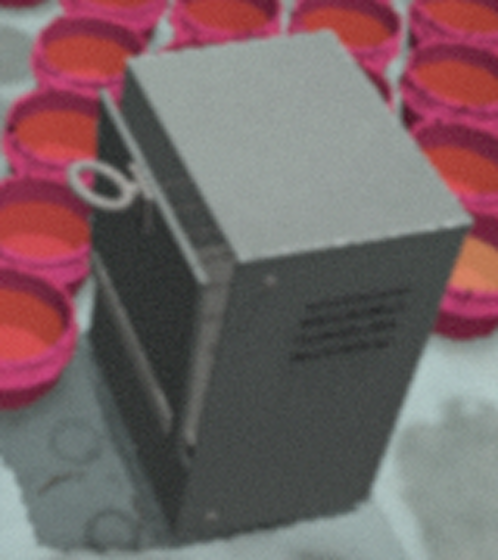

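The crops are clear: the rod lies in its forks, the hatch is shut, and the ring has its inner hole visible in both views. Next I'll fit the positions numerically.

```bash
python3 - <<'E'
from h import *
t=load('top');s=load('side');P=pts(t);Q=pts(s)
def ray(c,u,v):
    f=240/np.tan(np.radians(float(c['fovy']))/2);T=np.array(c['cam_to_world'])
    d=T[:3,:3]@np.array([(u-float(c['cx']))/f,-(v-float(c['cy']))/f,-1]);return T[:3,3],d
def onz(c,u,v,z):
    o,d=ray(c,u,v);return o+d*(z-o[2])/d[2]
def tri(a,b):
    A=[];y=[]
    for o,d in(ray(t,*a),ray(s,*b)):
        d=d/np.linalg.norm(d);M=np.eye(3)-np.outer(d,d);A.append(M);y.append(M@o)
    x=np.linalg.lstsq(np.vstack(A),np.hstack(y),rcond=None)[0]
    return x,proj(t,x)-a,proj(s,x)-b
# crops->pixels
T=lambda x,y:(190+x/4-.4,225+y/4-.4); B=lambda x,y:(270+x/4-.4,95+y/4-.4)
S=lambda x,y:(210+x/5.6-.4,165+y/5.6-.4); SB=lambda x,y:(350+x/3.1125-.4,170+y/3.1111-.4)
print('rod front handle top mid', tri(T(129,210),S(500,132)), onz(t,*T(129,210),.112))
print('rear handle', onz(t,*T(198,485),.112), onz(s,*S(122,215),.112))
print('bar end',tri(T(87,60),S(716,115)))
print('tip', onz(s,*S(708,178),.066))
print('ring',tri(B(299,386),SB(101,185)))
print('roof corners',[onz(t,*B(*p),.255) for p in((122,335),(437,263),(62,117),(372,43))])
print('roof cross',tri(B(122,335),SB(128,62)),tri(B(437,263),SB(240,262)))
print('hatch top corners',tri(B(137,376),SB(103,95)),tri(B(432,300),SB(205,280)))
m=(abs(P[...,2]-.255)<.01)&(P[...,0]>.5)&(P[...,1]<-.05)&(P[...,1]>-.35)
m[:, :285]=0;m[:,380:]=0;m[:105]=0;m[185:]=0
print(P[m].mean(0)); print(cv2.minAreaRect(P[m][:,:2].astype(np.float32)*1000))
m=(abs(Q[...,2]-.255)<.01);mm=np.zeros_like(m);mm[175:260,380:505]=1;m&=mm
print(Q[m].mean(0)); print(cv2.minAreaRect(Q[m][:,:2].astype(np.float32)*1000))
# handle via depth, PCA
for X in(P,Q):
    m=(abs(X[...,2]-.112)<.004)&(X[...,0]>.3)&(X[...,0]<.53)&(X[...,1]>.03)&(X[...,1]<.16)
    p=X[m];print(len(p),p.mean(0),cv2.minAreaRect(p[:,:2].astype(np.float32)*1000))
E
```

```text
rod front handle top mid (array([0.51020185, 0.10712821, 0.11289531]), array([[-0.28060679, -1.41101943]]), array([[-1.3634807 ,  0.35391422]])) [0.5071107  0.10688322 0.112     ]
rear handle [0.35330814 0.07965811 0.112     ] [0.36245198 0.068227   0.112     ]
bar end (array([0.60189215, 0.12771935, 0.10025744]), array([[-0.2275452 , -1.36103135]]), array([[-1.30135356,  0.37993968]]))
tip [0.60300182 0.12977921 0.066     ]
ring (array([ 0.63672347, -0.17841477,  0.23816297]), array([[-0.09011667, -0.74978123]]), array([[-0.88065292,  0.26996616]]))
roof corners [array([ 0.66657606, -0.09112039,  0.255     ]), array([ 0.68712625, -0.25505239,  0.255     ]), array([ 0.78953556, -0.0724268 ,  0.255     ]), array([ 0.8131765 , -0.23842419,  0.255     ])]
roof cross (array([ 0.66846598, -0.09112152,  0.25291701]), array([[-0.05493826, -0.51786686]]), array([[-0.55920615,  0.18571834]])) (array([ 0.69047162, -0.25573599,  0.25219357]), array([[-0.06527039, -1.02822576]]), array([[-1.30558314,  0.40193419]]))
hatch top corners (array([ 0.65370746, -0.09647099,  0.23323339]), array([[-0.1167358 , -1.00506602]]), array([[-1.0971727 ,  0.34978685]])) (array([ 0.67583392, -0.252829  ,  0.23763792]), array([[-0.06894545, -0.84511465]]), array([[-1.07044861,  0.32488721]]))
[ 0.73985311 -0.16278133  0.25411915]
((742.1073608398438, -163.38015747070312), (132.30628967285156, 170.53573608398438), 7.932333946228027)
[ 0.74441063 -0.17400558  0.2534836 ]
((745.2546997070312, -163.806884765625), (132.036865234375, 173.25259399414062), 7.61884880065918)
814 [0.42352477 0.08989258 0.1114864 ] ((430.25128173828125, 92.10841369628906), (189.81185913085938, 48.773719787597656), 11.98045825958252)
489 [0.42713659 0.08934632 0.11050907] ((435.0689697265625, 88.81771087646484), (188.65921020507812, 53.97146224975586), 12.731612205505371)
```

```bash
cat >> h.py <<'E'
def ray(c,u,v):
    f=240/np.tan(np.radians(float(c['fovy']))/2);T=np.array(c['cam_to_world'])
    d=T[:3,:3]@np.array([(u-float(c['cx']))/f,-(v-float(c['cy']))/f,-1]);return T[:3,3],d
def onz(c,u,v,z):
    o,d=ray(c,u,v);return o+d*(z-o[2])/d[2]
def tri(t,s,a,b):
    A=[];y=[]
    for o,d in(ray(t,*a),ray(s,*b)):
        d=d/np.linalg.norm(d);M=np.eye(3)-np.outer(d,d);A.append(M);y.append(M@o)
    return np.linalg.lstsq(np.vstack(A),np.hstack(y),rcond=None)[0]
def tool():
    o=observe();M=R.from_rotvec(o['tool_rot']).as_matrix();return o,o['ee_pos'],M
def shift(target_grasp,yaw):
    "needed tool shift in cm and twist so grasp point at target, jaw axis z perpendicular to rod yaw"
    o,p,M=tool();g=p+.155*M[:,1]
    d=M.T@(np.array(target_grasp)-g)*100
    want=np.array([-np.sin(yaw),np.cos(yaw),0]);k=M.T@want  # in tool frame, x,z
    tw=np.arctan2(k[0],k[2]); tw=(tw+np.pi/2)%np.pi-np.pi/2
    print('grasp',g.round(4),'yaxis',M[:,1].round(3),'z',M[:,2].round(3),'x',M[:,0].round(3),'shift cm',d.round(2),'twist',tw.round(3),'j',o['joint_positions'].round(2),'F',o['force'].round(2),'open',o['opening'],'clk',o['clock'])
    return d,tw
E
python3 - <<'E'
from h import *
t=load('top');s=load('side')
T=lambda x,y:(190+x/4-.4,225+y/4-.4)
S=lambda x,y:(210+x/5.6-.4,165+y/5.6-.4)
a,b=onz(t,*T(209,222),.008),onz(t,*T(285,453),.008);print(a,b,np.degrees(np.arctan2(*(a-b)[1::-1])))
a,b=onz(s,*S(517,375),.008),onz(s,*S(175,445),.008);print(a,b,np.degrees(np.arctan2(*(a-b)[1::-1])))
a,b=onz(t,*T(87,60),.104),onz(t,*T(123,200),.104);print(a,b)
# orange mask midline
f=t['frame'].astype(int);hsv=cv2.cvtColor(t['frame'],cv2.COLOR_BGR2HSV)
for y in range(56,121//1,8):
    v=225+y-56+55
    if v<348: print(v,[tuple(hsv[v,u]) for u in range(212,252,4)])
shift([.432,.093,.25],.197)
E
```

```text
[0.51177986 0.0782436  0.008     ] [0.36849234 0.04363952 0.008     ] 13.577021600027814
[0.51650498 0.07524653 0.008     ] [0.37308595 0.04462517 0.008     ] 12.052241854299252
[0.59767476 0.12662381 0.104     ] [0.51450972 0.11138184 0.104     ]
280 [(np.uint8(80), np.uint8(18), np.uint8(128)), (np.uint8(81), np.uint8(13), np.uint8(139)), (np.uint8(19), np.uint8(91), np.uint8(169)), (np.uint8(21), np.uint8(88), np.uint8(169)), (np.uint8(26), np.uint8(65), np.uint8(122)), (np.uint8(19), np.uint8(82), np.uint8(147)), (np.uint8(22), np.uint8(64), np.uint8(127)), (np.uint8(17), np.uint8(30), np.uint8(120)), (np.uint8(26), np.uint8(31), np.uint8(114)), (np.uint8(83), np.uint8(18), np.uint8(131))]
288 [(np.uint8(18), np.uint8(83), np.uint8(113)), (np.uint8(21), np.uint8(76), np.uint8(117)), (np.uint8(18), np.uint8(94), np.uint8(157)), (np.uint8(21), np.uint8(87), np.uint8(168)), (np.uint8(18), np.uint8(97), np.uint8(161)), (np.uint8(18), np.uint8(96), np.uint8(77)), (np.uint8(18), np.uint8(84), np.uint8(82)), (np.uint8(21), np.uint8(88), np.uint8(110)), (np.uint8(22), np.uint8(77), np.ui
[... 2801 characters left out ...]
0), np.uint8(7), np.uint8(108)), (np.uint8(50), np.uint8(7), np.uint8(109)), (np.uint8(40), np.uint8(14), np.uint8(111)), (np.uint8(24), np.uint8(68), np.uint8(135)), (np.uint8(30), np.uint8(17), np.uint8(104)), (np.uint8(29), np.uint8(47), np.uint8(125)), (np.uint8(16), np.uint8(111), np.uint8(147)), (np.uint8(16), np.uint8(99), np.uint8(152)), (np.uint8(10), np.uint8(48), np.uint8(96)), (np.uint8(26), np.uint8(24), np.uint8(75))]
grasp [ 0.2057 -0.5897  0.249 ] yaxis [-0.001  0.001 -1.   ] z [ 0.329 -0.944 -0.001] x [-0.944 -0.329  0.   ] shift cm [-4.386e+01 -3.000e-02 -5.701e+01] twist 0.139 j [ 1.13  0.44  0.02  1.57 -0.01  1.13 -0.08] F [0.04 0.09 0.06] open 0.08558792851432862 clk 0.1
```

Call:
jog_arm(
  series=[-2,0,-2.6,0.02,-5,0,-6.5,0.05,-8,0,-10.4,0.08,-11,0,-14.3,0.1,-14,0,-18.2,0.12,-17,0,-22.1,0.14,-20,0,-26,0.14,-22,0,-28.5,0.14],
  fingers=0.8,
)

```text
clock: 0.9
ee_pos: [0.3202, -0.2452, 0.4046]
tool_rot: [-0.211, 2.118, -2.117]
force: [1.2, -0.4, -0.5]
opening: 0.0681
```

```bash
python3 - <<'E'
from h import *
shift([.431,.0915,.25],.205)
E
```

```text
grasp [ 0.3201 -0.2452  0.2496] yaxis [-0.  0. -1.] z [ 0.197 -0.98  -0.001] x [-0.98  -0.197  0.   ] shift cm [-1.750e+01 -2.000e-02 -3.082e+01] twist -0.007 j [ 0.67  0.08 -0.16  2.06  0.02  1.   -0.87] F [ 1.16 -0.36 -0.53] open 0.06809213456512456 clk 0.9
```

Call:
jog_arm(
  series=[-2.5,0,-4,-0.01,-5,0,-8.5,-0.01,-7.5,0,-13,-0.01,-10,0,-17.5,-0.01,-12.5,0,-22,-0.01,-15,0,-26.5,-0.01,-17.5,0,-30.8,-0.01,-17.5,0,-30.8,-0.01],
)

```text
clock: 1.7
ee_pos: [0.4322, 0.0932, 0.405]
tool_rot: [-0.224, 2.112, -2.105]
force: [0.2, -1.6, -0.5]
opening: 0.0686
```

```bash
python3 - <<'E'
from h import *
t=grab('top');s=grab('side')
shift([.431,.0915,.10],.205)
cv2.imwrite('pics/t1.png',cv2.resize(t['frame'][200:380,160:360],(800,720))[:600]);cv2.imwrite('pics/s1.png',cv2.resize(s['frame'][130:280,180:380],(800,600)))
E
```

```text
grasp [0.4314 0.0891 0.2494] yaxis [-0.001  0.    -1.   ] z [ 0.208 -0.978 -0.001] x [-0.978 -0.208  0.001] shift cm [-0.02 14.94 -0.24] twist 0.004 j [ 0.14  0.18 -0.52  1.96  0.1   1.02 -1.8 ] F [ 0.14 -0.8   0.55] open 0.06822656322398182 clk 1.8
```

View pics/s1.png

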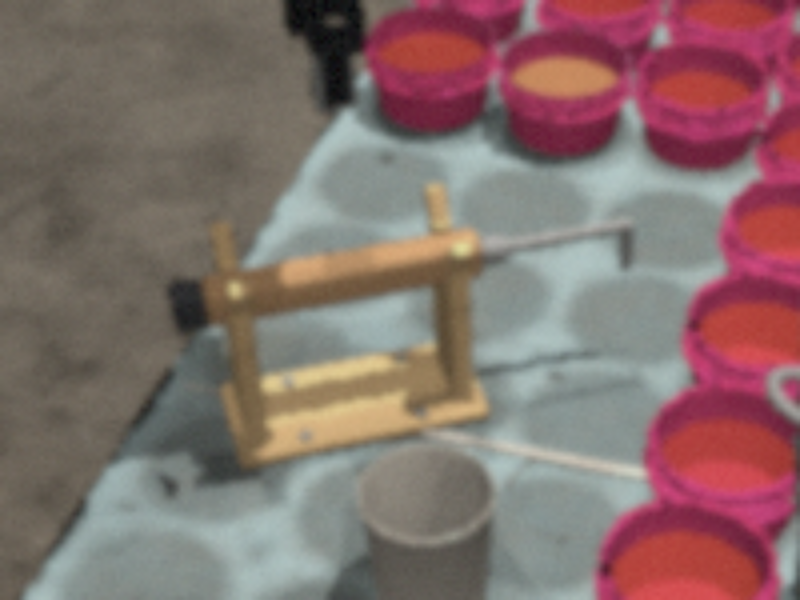

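View pics/t1.png

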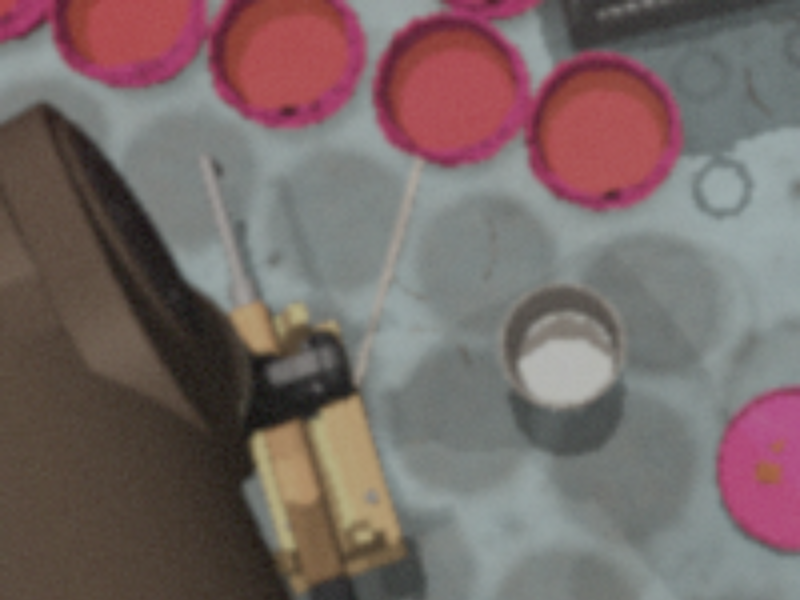

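The gripper hangs over mid-handle (top crop about 320,370) with the rod still seated. I'll descend now.

Call:
jog_arm(
  series=[0,4,0,0,0,8,0,0,0,11,0,0,0,13,0,0,0,14.2,0,0,0,14.9,0,0,0,14.9,0,0],
)

```text
clock: 2.5
ee_pos: [0.4314, 0.0869, 0.2555]
tool_rot: [-0.218, 2.113, -2.115]
force: [0.6, -0.4, 1.0]
opening: 0.0683
```

```bash
python3 - <<'E'
from h import *
t=grab('top');s=grab('side')
shift([.431,.0915,.10],.205)
cv2.imwrite('pics/s2.png',cv2.resize(s['frame'][130:280,180:380],(800,600)))
cv2.imwrite('pics/t2.png',cv2.resize(t['frame'][200:350,160:360],(800,600)))
E
```

```text
grasp [0.432  0.0874 0.1014] yaxis [ 0.001 -0.    -1.   ] z [ 0.204 -0.979  0.   ] x [-0.979 -0.204 -0.001] shift cm [ 0.02  0.14 -0.42] twist 0.0 j [ 0.05  0.39 -0.46  2.15  0.28  0.66 -1.97] F [-0.29  0.27  0.64] open 0.06865315304902574 clk 2.6
```

View pics/s2.png

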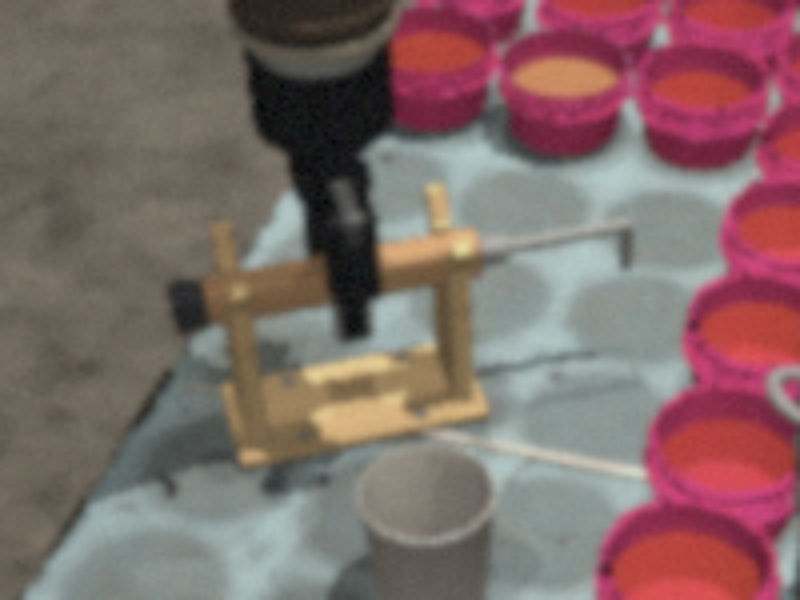

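View pics/t2.png

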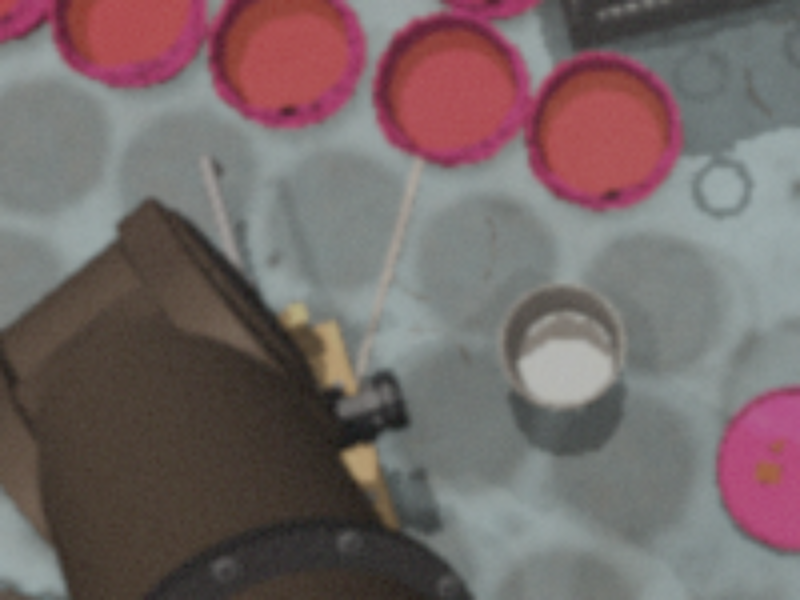

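The fingers straddle the handle between the forks. I'll shift 4 mm sideways to centre and close.

Call:
jog_arm(
  series=[0,0.1,-0.4,0,0,0.1,-0.4,0,0,0.1,-0.4,0],
)

```text
clock: 2.9
ee_pos: [0.4308, 0.0918, 0.2551]
tool_rot: [-0.218, 2.112, -2.112]
force: [-0.3, -0.3, 0.2]
opening: 0.0682
```

Call:
jog_arm(
  series=[0,0,0,0,0,0,0,0,0,0,0,0,0,0,0,0,0,0,0,0,0,0,0,0],
  fingers=0,
  newtons=30,
)

```text
clock: 3.5
ee_pos: [0.4307, 0.0915, 0.2548]
tool_rot: [-0.218, 2.113, -2.113]
force: [-0.7, -2.2, 3.0]
opening: 0.022
```

Call:
jog_arm(
  series=[0,0,0,0,0,0,0,0,0,0,0,0],
  newtons=110,
)

```text
clock: 3.8
ee_pos: [0.4308, 0.0916, 0.255]
tool_rot: [-0.218, 2.113, -2.113]
force: [-1.4, 0.0, 6.9]
opening: 0.0203
```

```bash
python3 - <<'E'
from h import *
shift([.431,.0915,.10],.205);print(observe()['torque'])
E
```

```text
grasp [0.4308 0.0915 0.1   ] yaxis [ 0. -0. -1.] z [ 0.204 -0.979  0.   ] x [-0.979 -0.204 -0.   ] shift cm [-0.02  0.    0.01] twist 0.001 j [ 0.04  0.39 -0.46  2.15  0.28  0.66 -1.98] F [-1.37  0.03  6.94] open 0.02031233313997334 clk 3.8
[-0.17930534  0.36922125  0.07199544]
```

Call:
jog_arm(
  series=[0,-1,0,0,0,-3,0,0,0,-6,0,0,0,-10,0,0,0,-14,0,0,0,-18,0,0,0,-21,0,0,0,-21,0,0],
)

```text
clock: 4.6
ee_pos: [0.4312, 0.0922, 0.469]
tool_rot: [-0.21, 2.111, -2.109]
force: [0.9, 0.5, -2.0]
opening: 0.0207
```

```bash
python3 - <<'E'
from h import *
t=grab('top');s=grab('side')
e=np.array([np.cos(.136),np.sin(.136),0]);ring=np.array([.637,-.178,.240])
shift(ring-e*.170+[0,0,.070],.136);print(observe()['torque'])
cv2.imwrite('pics/s3.png',cv2.resize(s['frame'][80:290,180:460],(800,600)))
E
```

```text
grasp [0.4305 0.0915 0.31  ] yaxis [ 0.001 -0.    -1.   ] z [ 0.204 -0.979  0.   ] x [-0.979 -0.204 -0.001] shift cm [2.250e+00 1.000e-02 2.941e+01] twist 0.07 j [ 0.16  0.12 -0.53  1.87  0.07  1.17 -1.77] F [-0.28  0.04 -2.51] open 0.02046749882808005 clk 4.7
[0.05554808 0.05428109 0.00997734]
```

View pics/s3.png

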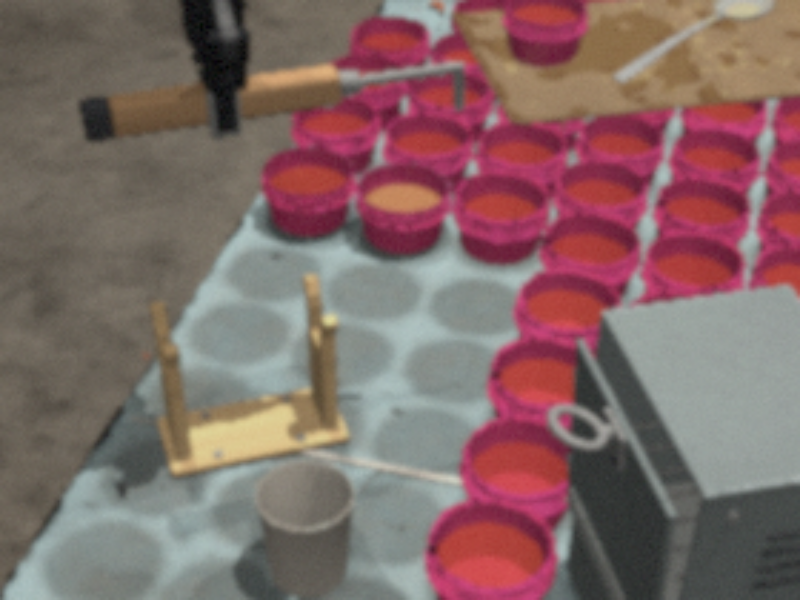

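The rod is lifted level out of the rest (hook at crop 460,80). I'll move it over the ring, staying about 36 mm above.

Call:
jog_arm(
  series=[0.3,0,3,0.01,0.6,0,7.5,0.02,1,0,12,0.03,1.3,0,16.5,0.04,1.6,0,21,0.05,1.9,0,25.5,0.06,2.2,0,28.5,0.07,2.2,0,29.4,0.07],
)

```text
clock: 5.5
ee_pos: [0.4684, -0.2047, 0.4626]
tool_rot: [-0.145, 2.156, -2.155]
force: [-0.2, 0.5, -0.8]
opening: 0.0205
```

Call:
jog_arm(
  series=[0,0,0,0,0,0,0,0],
)

```text
clock: 5.7
ee_pos: [0.4692, -0.1994, 0.4638]
tool_rot: [-0.15, 2.153, -2.149]
force: [-0.2, 0.2, -1.9]
opening: 0.0209
```

```bash
python3 - <<'E'
from h import *
t=grab('top');s=grab('side')
e=np.array([np.cos(.136),np.sin(.136),0]);ring=np.array([.637,-.178,.240])
shift(ring-e*.170+[0,0,.070],.136);print(observe()['torque'])
cv2.imwrite('pics/s4.png',cv2.resize(s['frame'][150:300,300:460],(640,600),interpolation=cv2.INTER_CUBIC))
cv2.imwrite('pics/t4.png',cv2.resize(t['frame'][140:290,280:440],(640,600),interpolation=cv2.INTER_CUBIC))
E
```

```text
grasp [ 0.4692 -0.1989  0.3094] yaxis [-0.001  0.001 -1.   ] z [ 0.138 -0.99  -0.001] x [-0.99  -0.138  0.   ] shift cm [ 0.09 -0.06  0.2 ] twist 0.002 j [ 0.53  0.22 -0.29  1.74  0.07  1.19 -1.2 ] F [ 0.72 -0.12 -2.27] open 0.020393443100368724 clk 5.8
[-0.01957998  0.01741782  0.04860759]
```

View pics/s4.png

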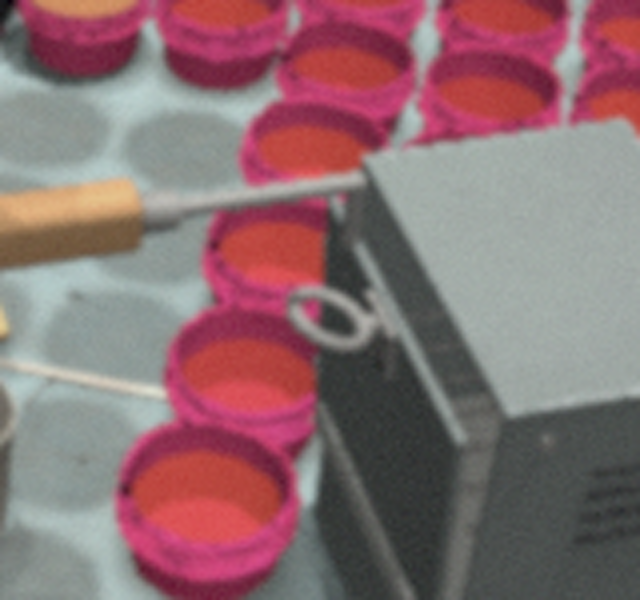

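View pics/t4.png

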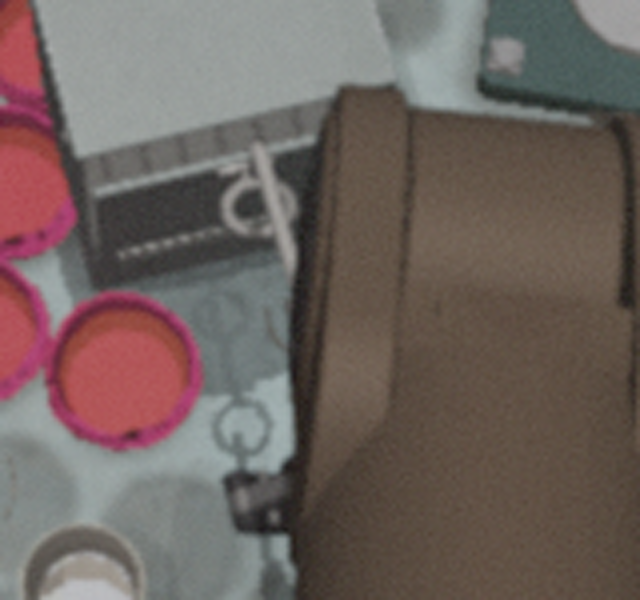

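Side crop: hook bar end at about (362,182), prong tip near (352,242), ring centre (330,318). Top crop: bar end at (259,147), ring centre (259,207). I'll triangulate both from the same frames.

```bash
python3 - <<'E'
from h import *
t=load('top');s=load('side')
S=lambda x,y:(300+x/4-.4,150+y/4-.4);T=lambda x,y:(280+x/4-.4,140+y/4-.4)
b=tri(t,s,T(259,147),S(362,182));r=tri(t,s,T(259,207),S(330,318))
print('barend',b,proj(t,b)-T(259,147),proj(s,b)-S(362,182));print('ring',r,proj(t,r)-T(259,207),proj(s,r)-S(330,318))
e=np.array([np.cos(.136),np.sin(.136),0]);l=np.array([-e[1],e[0],0])
g=np.array([.4692,-.1989,.3094]);exp=g+e*.174+[0,0,.002];print('expected barend',exp, 'diff along,lat',(b-exp)@e,(b-exp)@l,b[2]-exp[2])
h=b-e*.004;print('prong vs ring along,lat',(h-r)@e,(h-r)@l)
P=pts(s);Q=pts(t)
# ring depth points
for n,X,c in(('s',P,S(330,318)),('t',Q,T(259,207))):
    m=np.zeros(X.shape[:2],bool);m[int(c[1])-11:int(c[1])+12,int(c[0])-12:int(c[0])+12]=1
    d=X-r;m&=(np.linalg.norm(d,axis=-1)<.024)&(abs(d[...,2])<.015)
    p=X[m];print(n,len(p),p.mean(0),p.min(0),p.max(0))
# box points for scale:
big=cv2.resize(t['frame'][165:215,325:375],(600,600),interpolation=cv2.INTER_CUBIC);cv2.imwrite('pics/t4b.png',big)
big=cv2.resize(s['frame'][185:245,360:420],(600,600),interpolation=cv2.INTER_CUBIC);cv2.imwrite('pics/s4b.png',big)
E
```

```text
barend [ 0.64307354 -0.17560884  0.30837597] [[-0.08341272 -0.86560168]] [[-0.99682393  0.32581413]]
ring [ 0.63656101 -0.17837242  0.23794312] [[-0.10626794 -0.88803685]] [[-1.04324085  0.3189657 ]]
expected barend [ 0.64159333 -0.17530888  0.3114    ] diff along,lat 0.0014258754760005318 -0.0004978764326955138 -0.0030240342589066826
prong vs ring along,lat 0.0028270875887581796 0.0018550910381005914
s 176 [ 0.63837678 -0.18005348  0.23905201] [ 0.61986173 -0.19788718  0.22913855] [ 0.65850406 -0.16047199  0.24724612]
t 117 [ 0.63633422 -0.17493019  0.24001787] [ 0.61709881 -0.19627932  0.22970376] [ 0.66015277 -0.15918377  0.24896492]
```

View pics/t4b.png

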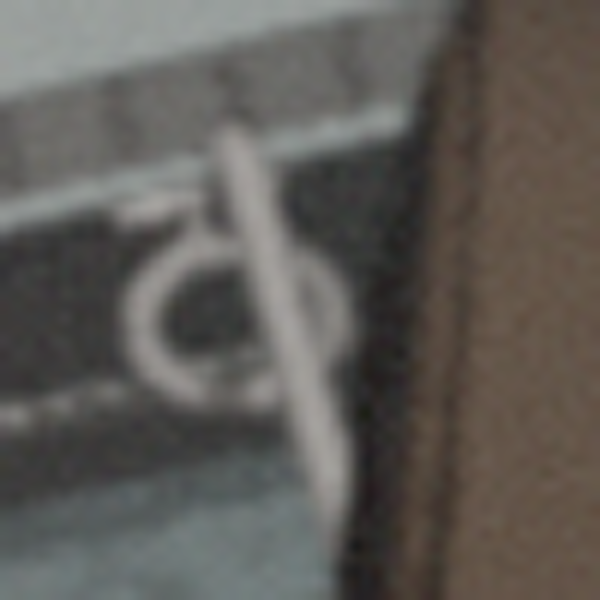

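View pics/s4b.png

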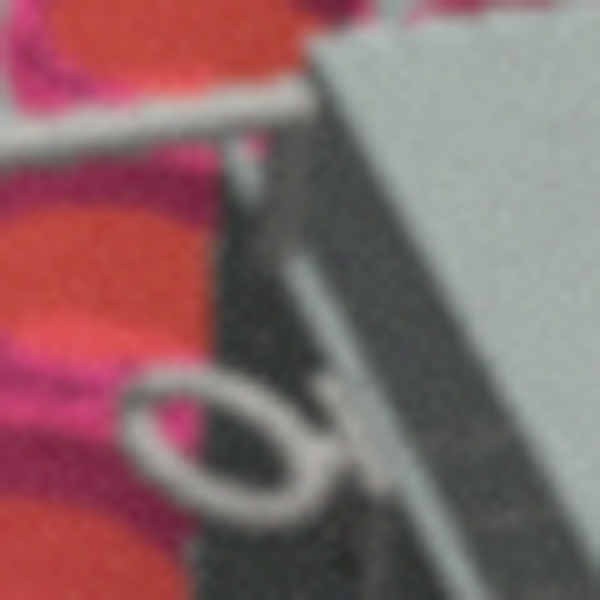

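Call:
jog_arm(
  series=[0.25,0,0.2,0,0.25,0,0.2,0,0.25,1.5,0.2,0,0.25,2.2,0.2,0,0.25,2.7,0.2,0,0.25,3.2,0.2,0,0.25,3.4,0.2,0,0.25,3.4,0.2,0],
)

```text
clock: 6.6
ee_pos: [0.467, -0.2031, 0.4306]
tool_rot: [-0.147, 2.151, -2.151]
force: [-0.3, 0.1, -1.7]
opening: 0.02
```

```bash
python3 - <<'E'
from h import *
t=grab('top');s=grab('side')
e=np.array([np.cos(.136),np.sin(.136),0]);ring=np.array([.637,-.178,.240])
shift(ring-e*.170+[0,0,.018],.136);print(observe()['torque'])
a=cv2.resize(t['frame'][165:215,325:375],(400,400),interpolation=cv2.INTER_CUBIC)
b=cv2.resize(s['frame'][185:245,360:420],(400,400),interpolation=cv2.INTER_CUBIC);cv2.imwrite('pics/5.png',np.hstack([a,b]))
E
```

```text
grasp [ 0.4672 -0.2032  0.276 ] yaxis [ 0. -0. -1.] z [ 0.135 -0.991  0.   ] x [-0.991 -0.135 -0.   ] shift cm [-0.16  1.8  -0.19] twist -0.0 j [ 0.54  0.24 -0.28  1.79  0.08  1.11 -1.21] F [ 0.04 -0.06 -0.91] open 0.02014258532216065 clk 6.7
[ 0.01274451 -0.01790929  0.03600508]
```

View pics/5.png

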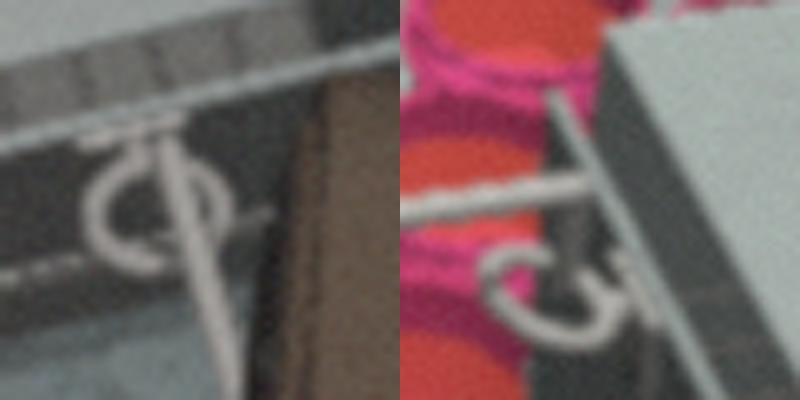

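```bash
python3 - <<'E'
from h import *
t=load('top');s=load('side')
T=lambda x,y:(325+x/8-.4,165+y/8-.4);S=lambda x,y:(360+(x-400)/6.667-.4,185+y/6.667-.4)
e=np.array([np.cos(.136),np.sin(.136),0]);l=np.array([-e[1],e[0],0])
b=tri(t,s,T(166,135),S(592,178));r=tri(t,s,T(159,212),S(552,297))
h=b-e*.004;print(b,r,'along,lat',(h-r)@e,(h-r)@l)
# from single cameras: prong tip predicted pixel vs ring centre pixel at assumed z
tip=onz(s,*S(567,262),.242);rc=onz(s,*S(552,297),.240);print('side tip-ring',(tip-rc)@e,(tip-rc)@l)
bt=onz(t,*T(166,135),.280);rt=onz(t,*T(159,212),.240);d=bt-e*.004-rt;print('top',d@e,d@l)
E
```

```text
[ 0.6431754  -0.17919986  0.27769717] [ 0.63700894 -0.17868118  0.23808561] along,lat 0.00203920467480896 -0.0013499449289308078
side tip-ring 0.007092000278223243 0.009676297028513204
top 0.0022442833898651854 -0.0013126675283409179
```

```bash
python3 - <<'E'
from h import *
s=load('side');t=load('top')
c=s['frame'][205:245,370:410].astype(float)
o=np.clip((c-30)*2.2,0,255).astype(np.uint8);o=cv2.resize(o,(600,600),interpolation=cv2.INTER_CUBIC)
tip=np.array([.6432,-.1792,.242])-.004*np.array([.99,.136,0])
print(proj(s,tip),proj(s,tip+[0,0,.03]))
cv2.imwrite('pics/5b.png',o)
E
```

```text
[[383.01858662 228.10074029]] [[384.8694228  214.56665565]]
```

View pics/5b.png

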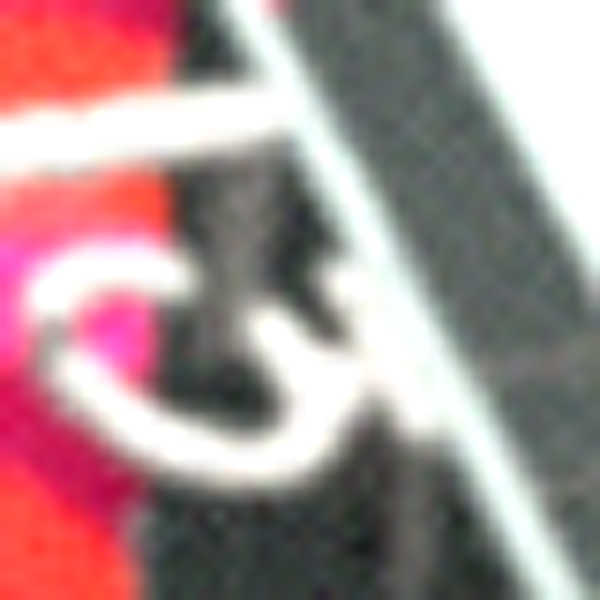

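With the contrast raised, the prong end shows inside the ring hole (about 215,350 in the crop), so it is centred. I'll lower it the rest of the way.

Call:
jog_arm(
  series=[0,0.5,0,0,0,1.0,0,0,0,1.5,0,0,0,1.8,0,0,0,1.8,0,0],
)

```text
clock: 7.2
ee_pos: [0.4668, -0.2031, 0.4121]
tool_rot: [-0.147, 2.152, -2.151]
force: [-0.4, -0.7, -1.0]
opening: 0.0205
```

```bash
cat >> h.py <<'E'
E0=np.array([np.cos(.136),np.sin(.136),0])
def st(tag=None,cam=True):
    o,p,M=tool();g=p+.155*M[:,1];F=o['force']
    print('clk',o['clock'],'grasp',g.round(4),'F pull %.1f lat %.1f up %.1f'%(F@E0,F@[-E0[1],E0[0],0],F[2]),'tq',o['torque'].round(2),'j',o['joint_positions'].round(2))
    if tag:
        t=grab('top');s=grab('side')
        c=np.hstack([cv2.resize(t['frame'][150:230,300:380],(400,400),interpolation=cv2.INTER_CUBIC),cv2.resize(s['frame'][190:270,340:420],(400,400),interpolation=cv2.INTER_CUBIC)])
        cv2.imwrite(f'pics/{tag}.png',np.clip(c.astype(float)*1.5,0,255).astype(np.uint8))
E
python3 -c "
from h import *
st('6')"
```

```text
clk 7.2 grasp [ 0.4667 -0.203   0.2571] F pull -0.5 lat -0.6 up -1.0 tq [-0.06 -0.06 -0.01] j [ 0.53  0.26 -0.28  1.82  0.08  1.07 -1.21]
```

View pics/6.png

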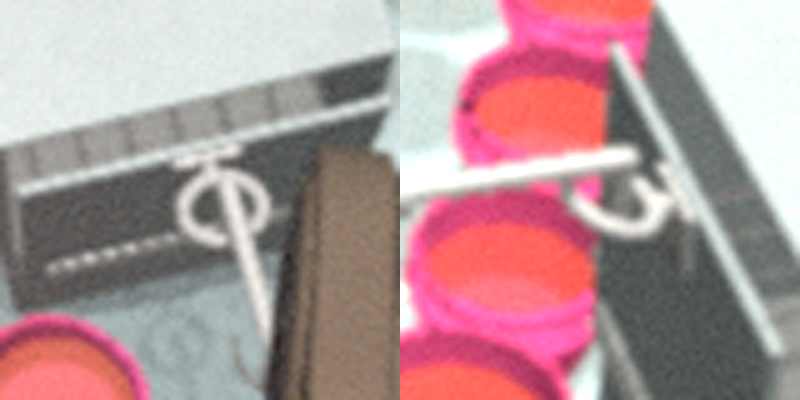

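```bash
python3 - <<'E'
import numpy as np
r=np.hypot(34,155);p0=np.arctan2(34,155)
def st(q):
    x=-r*np.sin(p0+q);z=r*np.cos(p0+q);a=.4-q
    ox=x-16.5*np.cos(a);oz=z+16.5*np.sin(a);return ox,oz
o0=st(0)
for q in np.arange(0,.95,.1):
    ox,oz=st(q);x,z=st(q+.01);print('%.1f back %.1f down %.1f  tangent dir (outer bar) %.2f  R %.0f'%(q,-(ox-o0[0]),-(oz-o0[1]),np.arctan2(oz-z,ox-x),np.hypot(ox,oz)))
E
```

```text
0.0 back -0.0 down -0.0  tangent dir (outer bar) 0.30  R 169
0.1 back 15.9 down 5.7  tangent dir (outer bar) 0.40  R 169
0.2 back 31.1 down 13.0  tangent dir (outer bar) 0.50  R 169
0.3 back 45.5 down 21.7  tangent dir (outer bar) 0.60  R 169
0.4 back 59.0 down 31.9  tangent dir (outer bar) 0.70  R 169
0.5 back 71.4 down 43.3  tangent dir (outer bar) 0.80  R 169
0.6 back 82.6 down 56.0  tangent dir (outer bar) 0.90  R 169
0.7 back 92.4 down 69.7  tangent dir (outer bar) 1.00  R 169
0.8 back 100.9 down 84.3  tangent dir (outer bar) 1.10  R 169
0.9 back 107.8 down 99.6  tangent dir (outer bar) 1.20  R 169
```

Call:
jog_arm(
  series=[0.3,0,0,0,0.6,0,0,0,0.8,0,0,0,1.0,0,0,0,1.0,0,0,0],
)

```text
clock: 7.8
ee_pos: [0.4568, -0.2045, 0.4128]
tool_rot: [-0.146, 2.151, -2.152]
force: [-0.9, 0.2, -2.0]
opening: 0.0205
```

```bash
python3 -c "
from h import *
st()"
```

```text
clk 7.8 grasp [ 0.4568 -0.2046  0.2578] F pull -0.9 lat 0.3 up -2.0 tq [-0.04 -0.   -0.02] j [ 0.55  0.25 -0.28  1.84  0.08  1.07 -1.2 ]
```

Call:
jog_arm(
  series=[0.1,0,0,0,0.2,0,0,0,0.3,0,0,0,0.3,0,0,0],
)

```text
clock: 8.2
ee_pos: [0.4548, -0.2047, 0.413]
tool_rot: [-0.144, 2.15, -2.15]
force: [4.4, -0.1, -3.2]
opening: 0.0202
```

Call:
jog_arm(
  series=[0.1,0,0,0,0.2,0,0,0,0.3,0.1,0,0,0.3,0.1,0,0],
)

```text
clock: 8.6
ee_pos: [0.4518, -0.2051, 0.4118]
tool_rot: [-0.145, 2.15, -2.15]
force: [4.8, 0.7, -3.1]
opening: 0.0204
```

```bash
python3 -c "
from h import *
st('7')"
```

```text
clk 8.6 grasp [ 0.452  -0.2051  0.2568] F pull 4.9 lat 0.1 up -3.1 tq [ 0.05 -0.84 -0.01] j [ 0.55  0.24 -0.28  1.85  0.08  1.06 -1.19]
```

View pics/7.png

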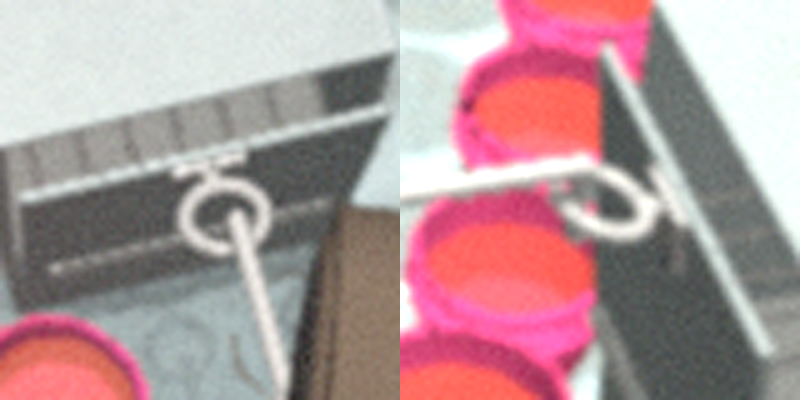

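Hooked: the pull is about 5 N, matching the hinge friction, and the hatch has started to move. I'll follow its arc.

Call:
jog_arm(
  series=[0.3,0.2,0,0,0.6,0.35,0,0,0.9,0.5,0,0,1.25,0.65,0,0,1.6,0.85,0,0,2.0,1.05,0,0,2.4,1.3,0,0,2.75,1.5,0,0],
)

```text
clock: 9.5
ee_pos: [0.4237, -0.209, 0.3967]
tool_rot: [-0.146, 2.151, -2.151]
force: [3.6, 0.6, 0.3]
opening: 0.0205
```

```bash
python3 -c "
from h import *
st('8')"
```

```text
clk 9.5 grasp [ 0.4238 -0.2091  0.2417] F pull 3.7 lat 0.1 up 0.3 tq [ 0.15 -1.27 -0.02] j [ 0.58  0.21 -0.28  1.92  0.07  1.01 -1.16]
```

View pics/8.png

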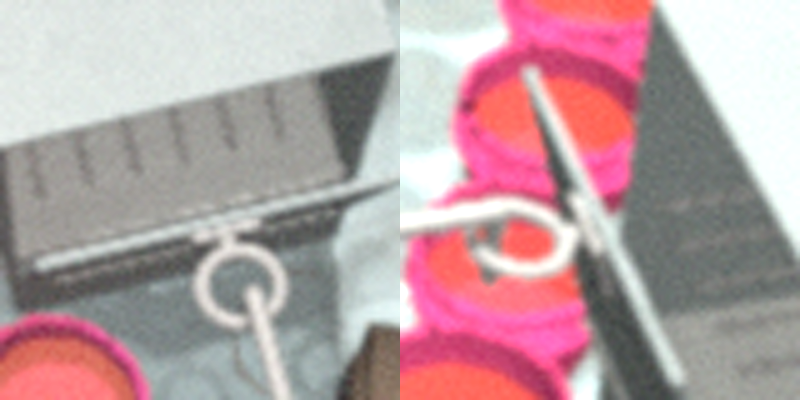

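Call:
jog_arm(
  series=[0.4,0.22,0,0,0.75,0.43,0,0,1.1,0.65,0,0,1.45,0.87,0,0,1.8,1.12,0,0,2.15,1.37,0,0,2.45,1.6,0,0,2.8,1.88,0,0],
)

```text
clock: 10.4
ee_pos: [0.3966, -0.2126, 0.3776]
tool_rot: [-0.145, 2.151, -2.15]
force: [9.2, 0.8, -6.3]
opening: 0.0206
```

```bash
python3 -c "
from h import *
st('9')"
```

```text
clk 10.4 grasp [ 0.3967 -0.2126  0.2226] F pull 9.2 lat -0.5 up -6.3 tq [ 0.03 -1.42 -0.11] j [ 0.61  0.2  -0.27  2.    0.06  0.95 -1.13]
```

View pics/9.png

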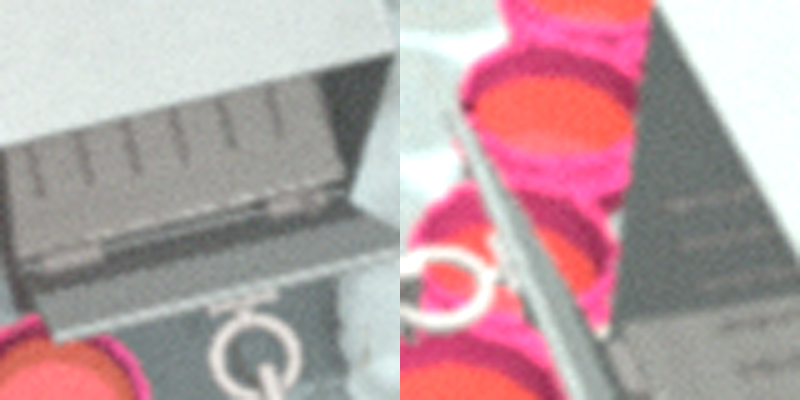

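```bash
cat >> h.py <<'E'
def hatch(n='side'):
    c=load(n);X=pts(c);l=np.array([-E0[1],E0[0],0]);hin=np.array([.637,-.178,.24])+.034*E0;hin[2]=.085
    d=X-hin;a=-(d@E0);y=d@l;z=d[...,2]
    m=(abs(y)<.075)&(a>-.01)&(a<.17)&(np.hypot(a,z)<.147)&(np.hypot(a,z)>.05)&(z>.03)&(c['z_map']>0)&~((abs(y)<.02)&(np.hypot(a,z)>.11))
    ang=np.arctan2(a[m],z[m]);h,e=np.histogram(ang,bins=60,range=(-.1,1.1));k=np.argmax(h)
    sel=abs(ang-(e[k]+.01))<.05
    print(n,'hatch pts',m.sum(),'mode',e[k].round(2),'median',np.median(ang[sel]).round(3))
def wide(tag):
    s=load('side');t=load('top')
    c=np.hstack([cv2.resize(t['frame'][150:270,290:410],(400,400),interpolation=cv2.INTER_CUBIC),cv2.resize(s['frame'][190:290,310:410],(400,400),interpolation=cv2.INTER_CUBIC)])
    cv2.imwrite(f'pics/{tag}.png',np.clip(c.astype(float)*1.5,0,255).astype(np.uint8))
E
python3 -c "
from h import *
hatch();hatch('top');wide('9b')"
```

```text
side hatch pts 328 mode 0.42 median 0.424
top hatch pts 498 mode 0.44 median 0.445
```

View pics/9b.png

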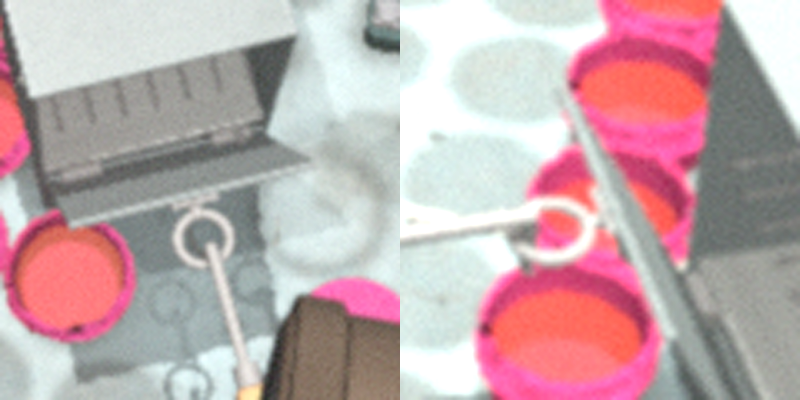

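Call:
jog_arm(
  series=[0.0,0.15,0,0,0.05,0.3,0,0,0.15,0.4,0,0,0.25,0.5,0,0,0.35,0.6,0,0],
)

```text
clock: 11.0
ee_pos: [0.3926, -0.2132, 0.3719]
tool_rot: [-0.146, 2.151, -2.151]
force: [4.6, 1.2, -0.2]
opening: 0.0204
```

```bash
python3 -c "
from h import *
st('10');hatch();hatch('top');wide('10b')"
```

```text
clk 11.0 grasp [ 0.3927 -0.2132  0.2169] F pull 4.7 lat 0.5 up -0.2 tq [ 0.32 -1.05  0.1 ] j [ 0.61  0.2  -0.27  2.01  0.07  0.94 -1.13]
side hatch pts 436 mode 0.44 median 0.455
top hatch pts 598 mode 0.48 median 0.48
```

View pics/10b.png

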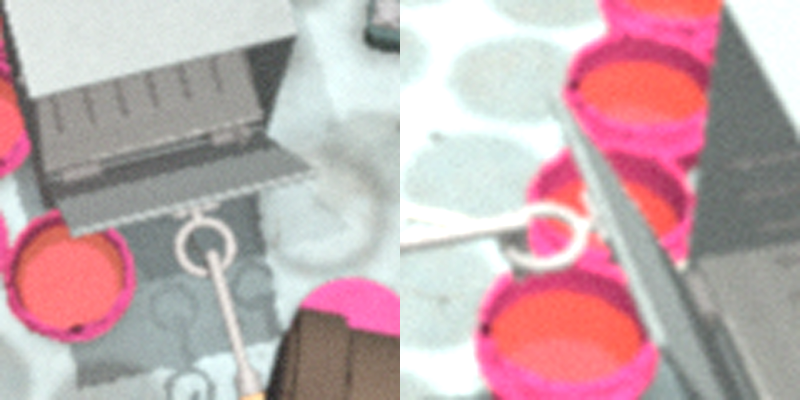

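Hatch is at about 0.45 rad and the pull is 5 N with the bar resting on the ring. From here I'll take short steps along the arc and check the force each time.

Call:
jog_arm(
  series=[0.1,0.1,0,0,0.2,0.2,0,0,0.32,0.3,0,0,0.32,0.3,0,0],
)

```text
clock: 11.5
ee_pos: [0.3893, -0.2137, 0.3687]
tool_rot: [-0.147, 2.151, -2.151]
force: [2.9, 0.7, -0.8]
opening: 0.0207
```

Call:
jog_arm(
  series=[0.1,0.1,0,0,0.2,0.2,0,0,0.32,0.3,0,0,0.32,0.3,0,0],
)

```text
clock: 11.9
ee_pos: [0.3862, -0.2141, 0.3657]
tool_rot: [-0.146, 2.151, -2.151]
force: [4.2, 0.4, -1.3]
opening: 0.0202
```

Call:
jog_arm(
  series=[0.1,0.1,0,0,0.2,0.2,0,0,0.3,0.31,0,0,0.3,0.31,0,0],
)

```text
clock: 12.3
ee_pos: [0.3834, -0.2145, 0.3627]
tool_rot: [-0.146, 2.151, -2.151]
force: [5.9, 1.5, -1.9]
opening: 0.0202
```

Call:
jog_arm(
  series=[0.1,0.11,0,0,0.2,0.22,0,0,0.29,0.34,0,0,0.29,0.34,0,0],
)

```text
clock: 12.7
ee_pos: [0.3805, -0.2149, 0.3593]
tool_rot: [-0.146, 2.151, -2.151]
force: [4.8, 1.7, -3.2]
opening: 0.0203
```

Call:
jog_arm(
  series=[0.1,0.12,0,0,0.19,0.23,0,0,0.28,0.35,0,0,0.28,0.35,0,0],
)

```text
clock: 13.1
ee_pos: [0.3778, -0.2153, 0.3558]
tool_rot: [-0.146, 2.151, -2.151]
force: [5.0, 1.6, -3.2]
opening: 0.0204
```

Call:
jog_arm(
  series=[0.09,0.12,0,0,0.18,0.24,0,0,0.27,0.36,0,0,0.27,0.36,0,0],
)

```text
clock: 13.5
ee_pos: [0.3752, -0.2156, 0.3522]
tool_rot: [-0.146, 2.151, -2.151]
force: [5.7, 1.4, -2.1]
opening: 0.0205
```

```bash
python3 -c "
from h import *
st('11');hatch();hatch('top');wide('11b')"
```

```text
clk 13.5 grasp [ 0.3752 -0.2156  0.1972] F pull 5.8 lat 0.6 up -2.1 tq [ 0.33 -1.16  0.15] j [ 0.63  0.2  -0.27  2.07  0.07  0.88 -1.11]
side hatch pts 1016 mode 0.62 median 0.624
top hatch pts 1042 mode 0.64 median 0.648
```

View pics/11b.png

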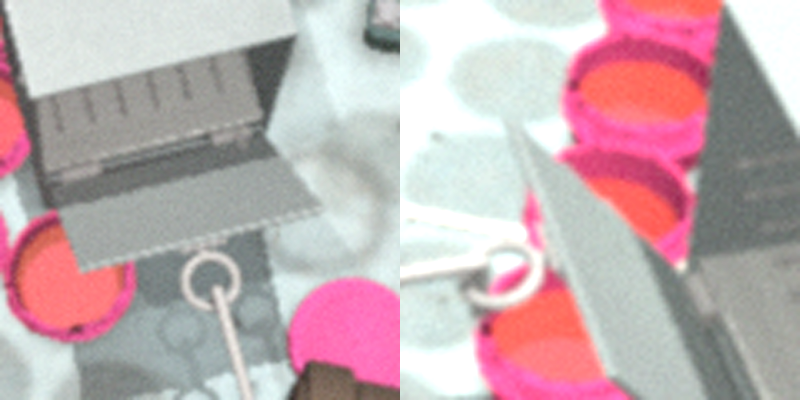

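Call:
jog_arm(
  series=[0.09,0.12,0,0,0.18,0.24,0,0,0.26,0.36,0,0,0.26,0.36,0,0],
)

```text
clock: 14.0
ee_pos: [0.3727, -0.216, 0.3487]
tool_rot: [-0.146, 2.151, -2.151]
force: [5.4, 1.1, -3.4]
opening: 0.0203
```

Call:
jog_arm(
  series=[0.08,0.12,0,0,0.17,0.24,0,0,0.25,0.36,0,0,0.25,0.36,0,0],
)

```text
clock: 14.4
ee_pos: [0.3703, -0.2163, 0.3451]
tool_rot: [-0.146, 2.151, -2.151]
force: [6.8, 1.9, -1.8]
opening: 0.0205
```

Call:
jog_arm(
  series=[0.08,0.12,0,0,0.16,0.24,0,0,0.24,0.36,0,0,0.24,0.36,0,0],
)

```text
clock: 14.8
ee_pos: [0.368, -0.2166, 0.3415]
tool_rot: [-0.145, 2.15, -2.151]
force: [6.8, 1.5, -2.2]
opening: 0.0203
```

Call:
jog_arm(
  series=[0.08,0.12,0,0,0.15,0.24,0,0,0.23,0.36,0,0,0.23,0.36,0,0],
)

```text
clock: 15.2
ee_pos: [0.3659, -0.2169, 0.338]
tool_rot: [-0.145, 2.15, -2.151]
force: [7.2, 0.8, -3.4]
opening: 0.0205
```

Call:
jog_arm(
  series=[0.07,0.12,0,0,0.15,0.24,0,0,0.22,0.36,0,0,0.22,0.36,0,0],
)

```text
clock: 15.6
ee_pos: [0.3645, -0.2172, 0.3349]
tool_rot: [-0.143, 2.148, -2.15]
force: [8.8, 2.7, 1.0]
opening: 0.0208
```

```bash
python3 -c "
from h import *
st('12');hatch();hatch('top');wide('12b')"
```

```text
clk 15.6 grasp [ 0.3651 -0.2173  0.18  ] F pull 9.1 lat 1.5 up 1.0 tq [ 0.54 -2.24  0.18] j [ 0.64  0.21 -0.26  2.11  0.07  0.82 -1.1 ]
side hatch pts 1414 mode 0.74 median 0.742
top hatch pts 1313 mode 0.76 median 0.763
```

View pics/12b.png

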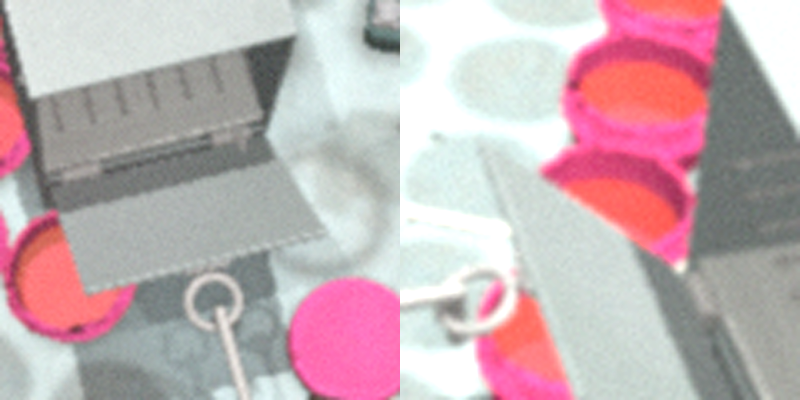

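The force and moment jumped and the arm lags its command, so the stop seems to be near 0.72 rad. I'll continue in about 1 mm steps.

Call:
jog_arm(
  series=[0.05,0.08,0,0,0.05,0.08,0,0,0.05,0.08,0,0],
)

```text
clock: 16.0
ee_pos: [0.3643, -0.2172, 0.3344]
tool_rot: [-0.142, 2.147, -2.15]
force: [9.1, 3.9, 0.3]
opening: 0.0208
```

```bash
python3 -c "
from h import *
st()"
```

```text
clk 16.0 grasp [ 0.365  -0.2174  0.1794] F pull 9.5 lat 2.6 up 0.3 tq [ 0.63 -2.36  0.21] j [ 0.64  0.21 -0.26  2.11  0.07  0.82 -1.1 ]
```

Call:
jog_arm(
  series=[0.06,0.1,0,0,0.12,0.15,0,0,0.12,0.15,0,0],
)

```text
clock: 16.3
ee_pos: [0.3637, -0.2174, 0.3332]
tool_rot: [-0.141, 2.146, -2.15]
force: [10.6, 2.7, 1.8]
opening: 0.0205
```

```bash
python3 -c "
from h import *
st('13');hatch();hatch('top');wide('13b')"
```

```text
clk 16.3 grasp [ 0.3646 -0.2176  0.1782] F pull 10.9 lat 1.2 up 1.8 tq [ 0.71 -2.84  0.32] j [ 0.64  0.21 -0.26  2.11  0.07  0.82 -1.1 ]
side hatch pts 1431 mode 0.74 median 0.748
top hatch pts 1333 mode 0.76 median 0.768
```

View pics/13b.png

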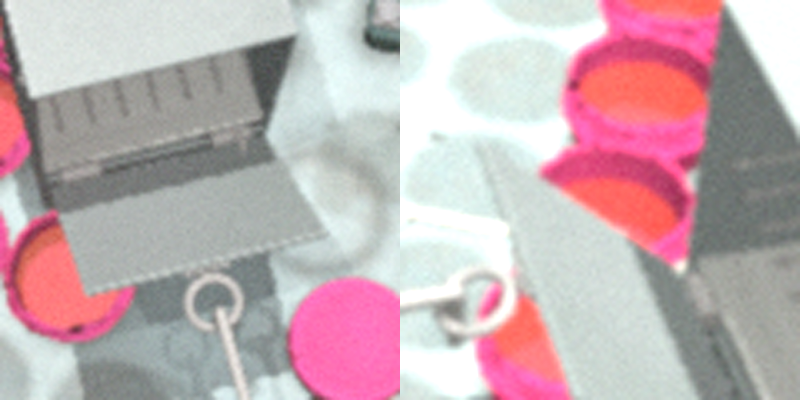

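Call:
jog_arm(
  series=[0.08,0.12,0,0,0.12,0.2,0,0,0.12,0.2,0,0],
)

```text
clock: 16.7
ee_pos: [0.363, -0.2175, 0.3314]
tool_rot: [-0.14, 2.145, -2.149]
force: [11.9, 2.8, 2.3]
opening: 0.0203
```

```bash
python3 -c "
from h import *
st()"
```

```text
clk 16.7 grasp [ 0.3641 -0.2178  0.1764] F pull 12.1 lat 1.1 up 2.3 tq [ 0.9  -3.28  0.34] j [ 0.64  0.21 -0.26  2.12  0.07  0.81 -1.1 ]
```

Call:
jog_arm(
  series=[0.1,0.1,0,0,0.2,0.15,0,0,0.2,0.15,0,0,0.2,0.15,0,0],
)

```text
clock: 17.1
ee_pos: [0.3621, -0.2177, 0.3305]
tool_rot: [-0.137, 2.142, -2.148]
force: [16.2, 5.2, 3.4]
opening: 0.0206
```

```bash
python3 -c "
from h import *
st('14');hatch();hatch('top');wide('14b')"
```

```text
clk 17.1 grasp [ 0.3637 -0.2181  0.1755] F pull 16.8 lat 2.9 up 3.4 tq [ 1.04 -4.15  0.34] j [ 0.64  0.21 -0.26  2.12  0.07  0.8  -1.1 ]
side hatch pts 1453 mode 0.74 median 0.756
top hatch pts 1348 mode 0.76 median 0.776
```

View pics/14b.png

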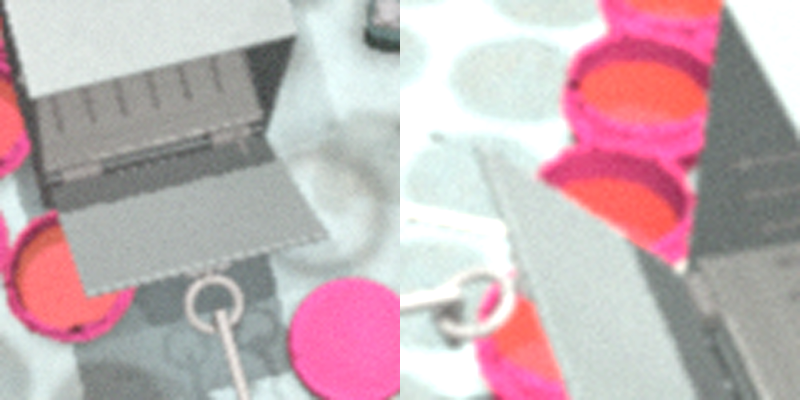

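The stop is firm: the pull rose from about 7 to 17 N while the hatch moved only about 0.01 rad. I'll ease off, centre the prong in the ring and lift out.

Call:
jog_arm(
  series=[-0.15,-0.1,0,0,-0.3,-0.2,0,0,-0.5,-0.25,0,0,-0.7,-0.3,0,0,-0.9,-0.3,0,0,-1.1,-0.3,0,0,-1.1,-0.3,0,0],
)

```text
clock: 17.9
ee_pos: [0.3689, -0.2165, 0.3311]
tool_rot: [-0.148, 2.152, -2.151]
force: [0.5, -1.4, -1.7]
opening: 0.0203
```

```bash
python3 -c "
from h import *
st('15');hatch();hatch('top');wide('15b')"
```

```text
clk 17.9 grasp [ 0.3686 -0.2164  0.1761] F pull 0.3 lat -1.5 up -1.7 tq [-0.03  0.03  0.01] j [ 0.63  0.22 -0.26  2.11  0.08  0.82 -1.12]
side hatch pts 1434 mode 0.74 median 0.752
top hatch pts 1333 mode 0.76 median 0.772
```

View pics/15b.png

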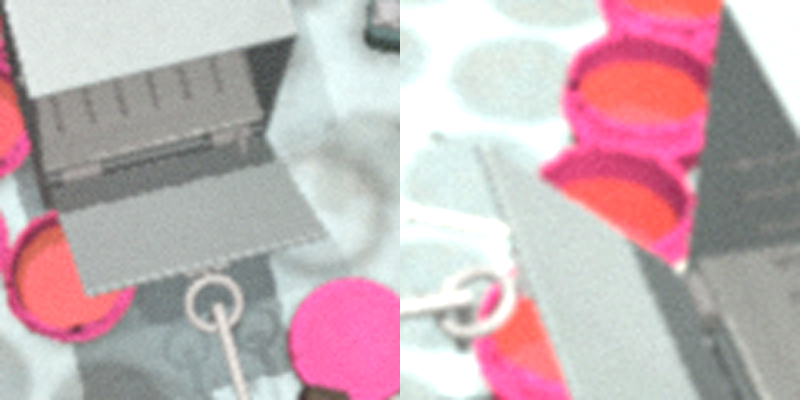

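Call:
jog_arm(
  series=[0,-0.3,0,0,0,-0.6,0,0,0,-0.9,0,0,0,-1.2,0,0],
)

```text
clock: 18.4
ee_pos: [0.3692, -0.2165, 0.3439]
tool_rot: [-0.146, 2.151, -2.151]
force: [-0.1, 0.3, -2.3]
opening: 0.0203
```

Call:
jog_arm(
  series=[0,-0.4,0,0,0,-0.8,0,0,0,-1.2,0,0,0,-1.4,0,0],
)

```text
clock: 18.8
ee_pos: [0.3693, -0.2165, 0.358]
tool_rot: [-0.146, 2.151, -2.151]
force: [0.7, -0.2, -1.3]
opening: 0.0205
```

```bash
python3 -c "
from h import *
st('16');hatch();hatch('top');wide('16b')"
```

```text
clk 18.8 grasp [ 0.3694 -0.2165  0.203 ] F pull 0.7 lat -0.3 up -1.3 tq [-0.05  0.04  0.  ] j [ 0.64  0.19 -0.27  2.07  0.06  0.89 -1.1 ]
side hatch pts 1441 mode 0.74 median 0.751
top hatch pts 1344 mode 0.76 median 0.772
```

View pics/16b.png

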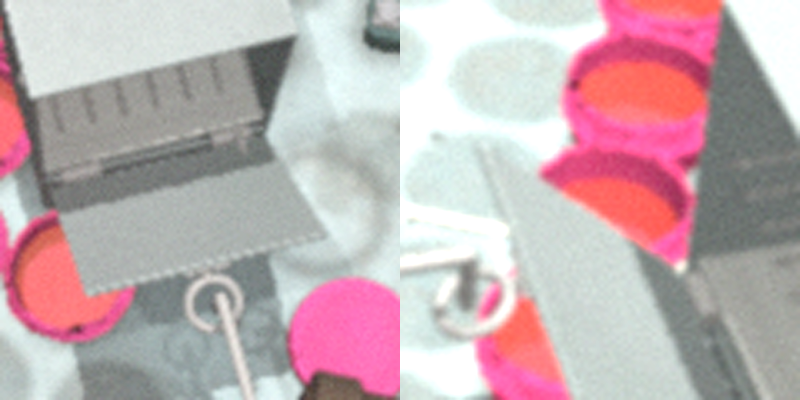

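The prong is sliding out freely and the hatch stays down. I'll lift clear.

Call:
jog_arm(
  series=[0,-1,0,0,0,-2.5,0,0,0,-5,0,0,0,-8,0,0,0,-10.7,0,0,0,-10.7,0,0],
)

```text
clock: 19.5
ee_pos: [0.37, -0.2166, 0.4684]
tool_rot: [-0.14, 2.145, -2.152]
force: [0.6, -0.2, -1.6]
opening: 0.0204
```

```bash
python3 -c "
from h import *
st('17');hatch();hatch('top');d,tw=shift([.4308,.0915,.31],.205)
t=load('top');s=load('side')
cv2.imwrite('pics/17b.png',np.hstack([cv2.resize(t['frame'][130:360,180:410],(400,400)),cv2.resize(s['frame'][110:310,210:410],(400,400))]))"
```

```text
clk 19.5 grasp [ 0.3709 -0.217   0.3134] F pull 0.6 lat -0.3 up -1.6 tq [-0.03 -0.04 -0.03] j [ 0.65  0.07 -0.26  1.9   0.02  1.16 -1.05]
side hatch pts 1436 mode 0.74 median 0.752
top hatch pts 1336 mode 0.76 median 0.772
grasp [ 0.3693 -0.2165  0.31  ] yaxis [ 0.001 -0.001 -1.   ] z [ 0.135 -0.991  0.001] x [-0.991 -0.135 -0.001] shift cm [-1.026e+01 -2.000e-02 -2.968e+01] twist -0.069 j [ 0.65  0.08 -0.26  1.91  0.02  1.16 -1.05] F [-1.05  0.16 -1.86] open 0.02073362982373372 clk 19.6
```

View pics/17b.png

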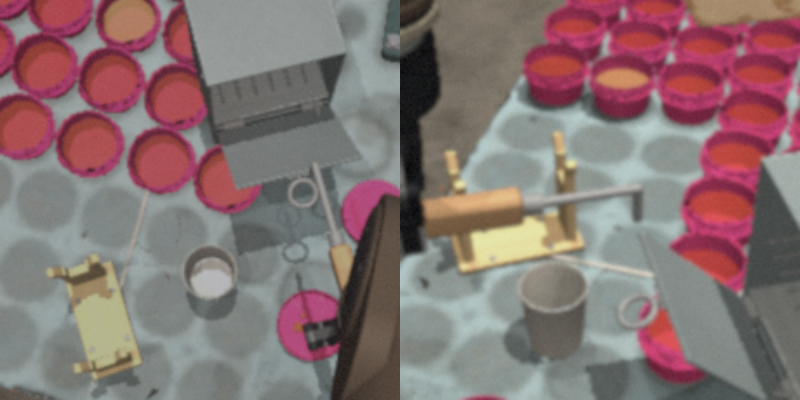

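The rod is clear and level, the hatch is down. I'll carry the rod back over the rest.

Call:
jog_arm(
  series=[-1,0,-3,-0.01,-2.5,0,-7.3,-0.02,-4,0,-11.6,-0.03,-5.5,0,-15.9,-0.04,-7,0,-20.2,-0.05,-8.5,0,-24.5,-0.06,-9.7,0,-28,-0.07,-10.3,0,-29.7,-0.07],
)

```text
clock: 20.4
ee_pos: [0.4306, 0.0951, 0.4635]
tool_rot: [-0.225, 2.113, -2.11]
force: [-0.6, -0.0, -2.0]
opening: 0.0203
```

Call:
jog_arm(
  series=[0,0,0,0,0,0,0,0,0,0,0,0],
)

```text
clock: 20.7
ee_pos: [0.4309, 0.0906, 0.4638]
tool_rot: [-0.218, 2.114, -2.115]
force: [0.4, -0.2, -2.5]
opening: 0.0202
```

```bash
python3 - <<'E'
from h import *
d,tw=shift([.4308,.0915,.31],.205)
t=grab('top');s=grab('side')
# expected points if rod exactly as first held
e=np.array([np.cos(.205),np.sin(.205),0]);o,p,M=tool();g=p+.155*M[:,1]
im=s['frame'].copy()
k=np.array([g+e*.174+[0,0,.0],g+e*.17-[0,0,.034],g+e*.08+[0,0,.012],g-e*.098])
print(proj(s,k).round(1),proj(t,k).round(1))
cv2.imwrite('pics/18.png',np.hstack([cv2.resize(t['frame'][160:360,160:360],(400,400)),cv2.resize(s['frame'][80:280,180:380],(400,400))]))
b=cv2.resize(s['frame'][80:180,190:350],(800,500),interpolation=cv2.INTER_CUBIC)
for u,v in proj(s,k): cv2.circle(b,(int((u-190+.5)*5),int((v-80+.5)*5)),3,(0,255,0),-1)
cv2.imwrite('pics/18b.png',b)
E
```

```text
grasp [0.4307 0.0904 0.3088] yaxis [-0.001 -0.001 -1.   ] z [ 0.203 -0.979  0.   ] x [-0.979 -0.203  0.002] shift cm [-0.03 -0.12 -0.1 ] twist -0.001 j [ 0.21  0.13 -0.59  1.86  0.08  1.17 -1.78] F [ 0.36 -0.17 -2.46] open 0.02021269124322422 clk 20.7
[[339.4 104.4]
 [337.  119.5]
 [294.8 105.1]
 [204.9 123.2]] [[187.4 213.4]
 [192.7 220.1]
 [198.7 259.1]
 [226.6 355.4]]
```

View pics/18.png

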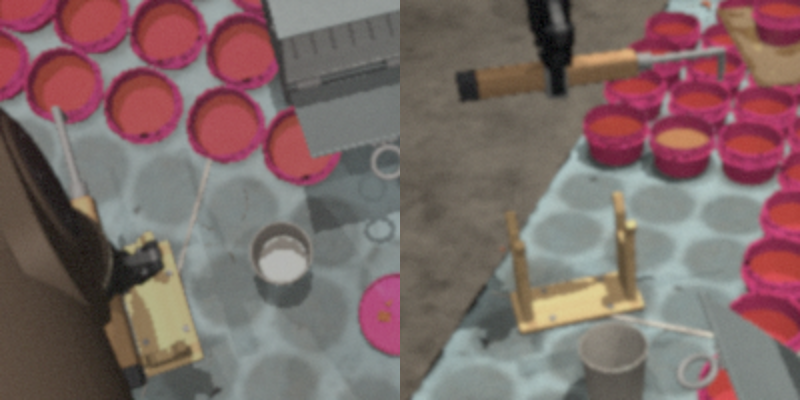

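View pics/18b.png

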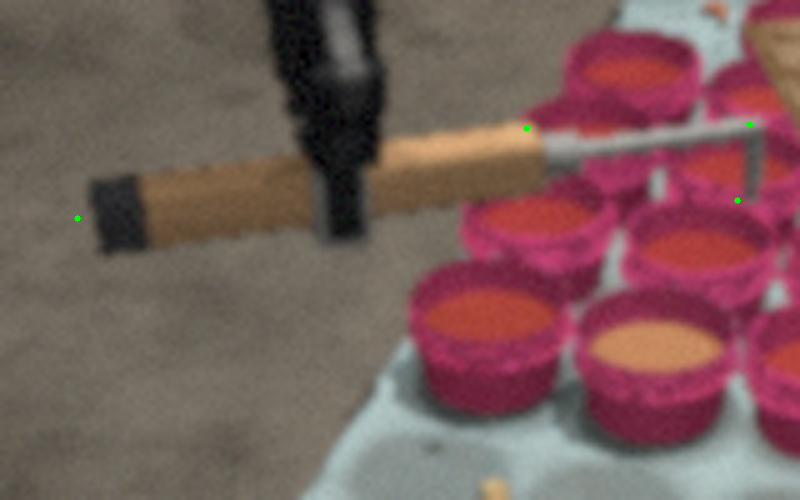

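Compared with the first lift the rod sits the same in the grip (bar end at px 341,104 both times). I'll lower it to the recorded pose.

Call:
jog_arm(
  series=[0,2,-0.1,0,0,5,-0.1,0,0,9,-0.1,0,0,12,-0.1,0,0,13.5,-0.1,0,0,14,-0.1,0,0,14,-0.1,0,0,14,-0.1,0],
)

```text
clock: 21.6
ee_pos: [0.4313, 0.0926, 0.3254]
tool_rot: [-0.216, 2.113, -2.113]
force: [0.1, -0.0, -1.7]
opening: 0.0205
```

```bash
python3 - <<'E'
from h import *
d,tw=shift([.4308,.0915,.10],.205)
t=grab('top');s=grab('side')
cv2.imwrite('pics/19.png',np.hstack([cv2.resize(t['frame'][230:360,190:320],(400,400)),cv2.resize(s['frame'][140:270,200:350],(400,346))[:400] if 0 else cv2.resize(s['frame'][130:270,205:345],(400,400))]))
E
```

```text
grasp [0.4316 0.0927 0.1704] yaxis [ 0.001  0.    -1.   ] z [ 0.204 -0.979  0.   ] x [-0.979 -0.204 -0.001] shift cm [0.11 7.04 0.1 ] twist 0.0 j [ 0.15  0.29 -0.58  2.07  0.21  0.84 -1.92] F [ 0.12 -0.03 -1.69] open 0.02053923282991472 clk 21.6
```

View pics/19.png

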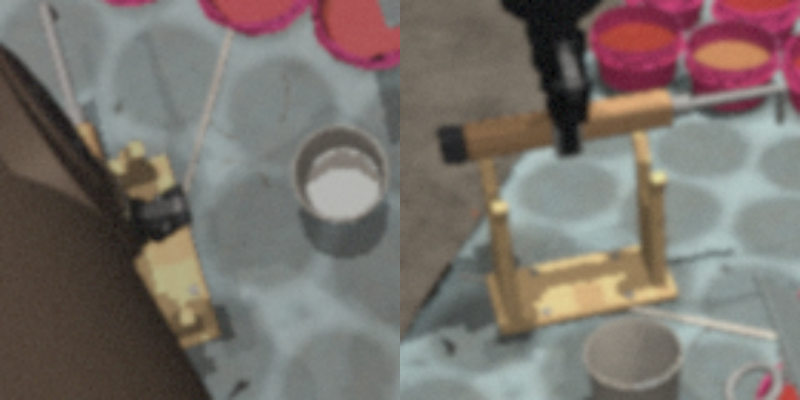

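Call:
jog_arm(
  series=[0.1,1,0.1,0,0.1,2,0.1,0,0.1,3,0.1,0,0.1,4,0.1,0,0.1,5,0.1,0,0.1,5,0.1,0],
)

```text
clock: 22.3
ee_pos: [0.4296, 0.0914, 0.273]
tool_rot: [-0.222, 2.114, -2.114]
force: [-0.7, -0.1, -1.4]
opening: 0.0205
```

```bash
python3 -c "
from h import *
d,tw=shift([.4308,.0915,.10],.205)"
```

```text
grasp [0.4292 0.0913 0.118 ] yaxis [-0.003 -0.001 -1.   ] z [ 0.205 -0.979 -0.   ] x [-0.979 -0.205  0.003] shift cm [-0.17  1.8   0.02] twist 0.001 j [ 0.1   0.37 -0.54  2.13  0.29  0.72 -1.99] F [-0.67 -0.11 -1.37] open 0.020488018245382284 clk 22.3
```

Call:
jog_arm(
  series=[-0.05,0.5,0,0,-0.1,1,0,0,-0.1,1.5,0,0,-0.1,1.9,0,0,-0.1,1.9,0,0,-0.1,1.9,0,0],
)

```text
clock: 22.9
ee_pos: [0.4311, 0.0918, 0.2554]
tool_rot: [-0.218, 2.113, -2.113]
force: [-0.1, -0.1, -3.1]
opening: 0.0205
```

```bash
python3 -c "
from h import *
d,tw=shift([.4308,.0915,.10],.205);s=grab('side');cv2.imwrite('pics/20.png',cv2.resize(s['frame'][140:260,205:365],(800,600)))"
```

```text
grasp [0.4311 0.0918 0.1004] yaxis [-0. -0. -1.] z [ 0.204 -0.979  0.   ] x [-0.979 -0.204  0.   ] shift cm [0.03 0.04 0.02] twist 0.001 j [ 0.09  0.4  -0.52  2.14  0.32  0.67 -2.02] F [-0.08 -0.13 -3.11] open 0.020467825739661185 clk 22.9
```

View pics/20.png

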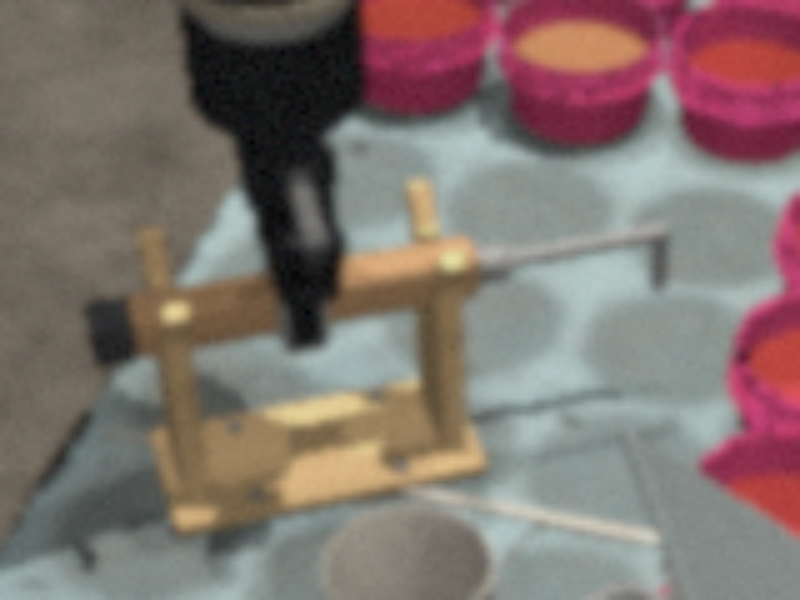

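The rod is seated in both forks, so I'll open and withdraw upward.

Call:
jog_arm(
  series=[0,0.05,0,0,0,0.05,0,0],
  newtons=30,
)

```text
clock: 23.15
ee_pos: [0.4311, 0.0917, 0.255]
tool_rot: [-0.218, 2.113, -2.113]
force: [-0.2, -0.7, -1.8]
opening: 0.0203
```

Call:
jog_arm(
  series=[0,0,0,0,0,0,0,0,0,0,0,0,0,0,0,0,0,0,0,0,0,0,0,0],
  fingers=0.8,
)

```text
clock: 23.75
ee_pos: [0.4311, 0.0918, 0.255]
tool_rot: [-0.218, 2.113, -2.113]
force: [0.8, -0.4, -0.9]
opening: 0.0682
```

Call:
jog_arm(
  series=[0,-1,0,0,0,-2.5,0,0,0,-5,0,0,0,-9,0,0,0,-13,0,0,0,-17,0,0,0,-20,0,0,0,-20,0,0],
)

```text
clock: 24.55
ee_pos: [0.4316, 0.0926, 0.4597]
tool_rot: [-0.21, 2.11, -2.109]
force: [-0.5, 1.0, 0.0]
opening: 0.0683
```

```bash
python3 - <<'E'
from h import *
st('21');hatch();hatch('top')
t=load('top');s=load('side')
cv2.imwrite('pics/21s.png',s['frame']);cv2.imwrite('pics/21t.png',t['frame'])
cv2.imwrite('pics/21r.png',cv2.resize(s['frame'][165:265,210:350],(784,560),interpolation=cv2.INTER_CUBIC))
E
```

```text
clk 24.55 grasp [0.4327 0.0928 0.3047] F pull -0.4 lat 1.0 up 0.0 tq [-0.02 -0.    0.01] j [ 0.22  0.14 -0.61  1.87  0.09  1.15 -1.79]
side hatch pts 1438 mode 0.74 median 0.752
top hatch pts 1337 mode 0.76 median 0.772
```

View pics/21s.png

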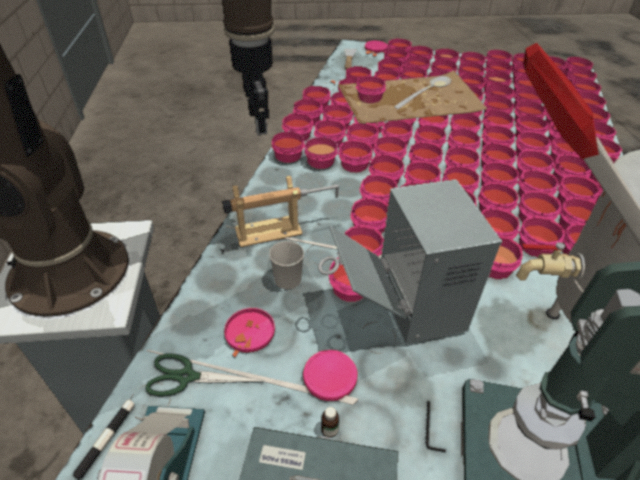

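View pics/21r.png

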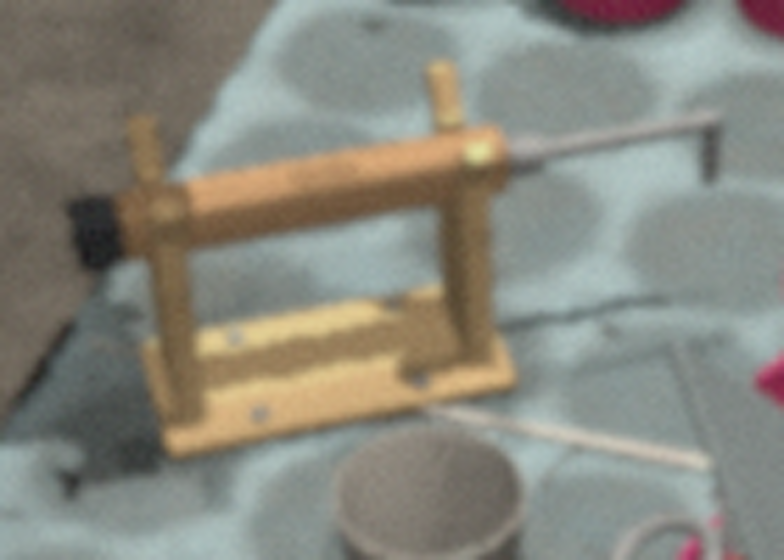

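View pics/21t.png

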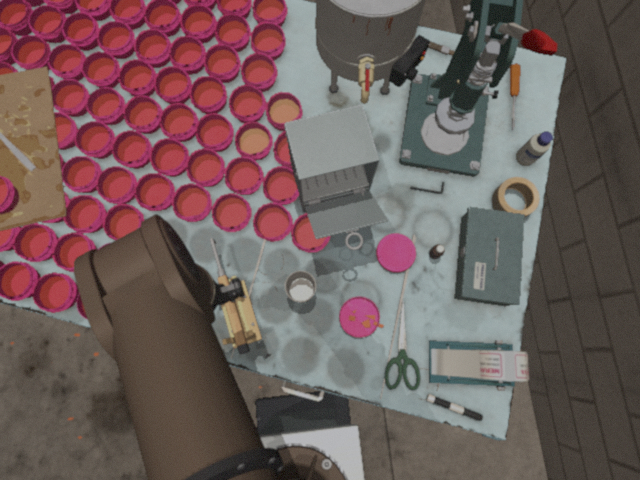

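The rod lies in both forks exactly as at the start (bar end at crop 716,115 again). The hatch is down, and the cup (px 301,288), lid (396,252) and bottle (437,250) haven't moved in the top view. I'm handing in.

```bash
python3 -c "
from bench import sign_off
print(sign_off())"
```

```text
the job is handed in; nothing more can be done
None
```

The hatch is down against its stop and the rod is back in its rest. I handed the job in at about 24.6 s of the 64 s allowed.

- **Pull:** The hook went cleanly into the ring, and I drew the hatch down along its arc at about 3–9 N. Near 0.74 rad as measured by the cameras, the pull rose to about 17 N (about 18 N in total with the upward part). The hatch gave only about 0.01 rad more, so I took that as the stop and eased off. These are readings taken at the end of each step.
- **Unhooking and rest:** The hook lifted free with no snag. The rod sits in both forks at the same pixels as at the start, with the open gripper about 20 cm above it.
- **Final checks:** Hatch angle was steady after unhooking (0.752 rad from the side camera, 0.772 from the top). The cameras differ by about 0.02 rad, which I put down to calibration and the sheet's thickness. The cup, bottle and lid were at their starting pixels. The hand stayed well away from the hatch and ring.

No check failed.

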